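# Demould the lamp-bracket castings

## Robot

A 6-joint arm with a two-finger parallel gripper is mounted at the origin on the work surface. World frame = base frame: x ahead of the robot, y to its left, z up, the work surface at z = 0. Lengths are in m, angles in rad, forces in N, time in s.
With the tool pointing down it reaches from about 0.425 to 0.95 m from the base axis. Payload 3.5 kg.
Tool frame: the origin (TCP) lies midway between the tips of the shut fingers; the grasp point (between the pads) lies 19 mm behind it; z points along the fingers, x is the direction in which the jaws open and shut, and the axes are right-handed (so a half turn about z gives the same grasp; the last joint's range is limited). The gripper opens to 85 mm and grips with 20 to 120 N. Pads are 22 mm wide; open, the fingers measure 114 mm over their backs; the gripper's body (76 mm by 85 mm) begins 54 mm behind the grasp point. The pads swing forward as they close: fully open they stand 13 mm farther back than shut.
Start: joints at [1.095, 0.286, 1.577, -0, 1.279, -0.15], TCP at [0.216, 0.639, 0.231] pointing down, gripper open.
Joint ranges: [-2.77, 2.77], [-0.9, 2.22], [0.21, 2.48], [-1.53, 4.67], [0.24, 2.81], [-2.84, 2.84]. Speed limits (rad/s): [2.79, 2.79, 3.14, 3.14, 3.14, 3.14].

## Interface

Orientations are given as a unit quaternion [x, y, z, w].
In Python, from plant import readout, optics, ctrl gives the robot as it stands. The module is installed in compiled form; this text tells all that it offers.
- The arm moves only by the shell command python3 -m crank 'ROWS' [OPENING] [FORCE]. ROWS is text: rows parted by semicolons, each of 6 numbers parted by spaces: the shift along the tool's x, y, z in mm, then the turn, a rotation vector about the tool's x, y, z in rad. In form: dx dy dz ax ay az; .... A call has 1 to 5 rows; each row shifts and turns the commanded pose from where the row before left it, along the tool's axes as they then stand; what a row does not reach is not made up. A row lasts 1/8 s, in which the tool goes at most 62.5 mm and 10.7 degrees, less where a joint would pass 70% of its speed; a pose out of reach is approached as far as the arm can. A call is refused whole if a number of a shift passes 62.5 or a number of a turn 0.188, either way. A call with a gripper value outside its range is refused whole. OPENING is the opening, from -1 (shut) to 1 (fully open), set as the call begins (- or left out, the last holds). The fingers move at their own pace and stop on an object; FORCE is the grip in N (left out, the last holds). Time passes only in rows, so rows that do not move let the fingers close. It gives the time, the measured TCP pose, the force and the opening at its end, in the units of the state.
- readout.get_state(): the state, without advancing time (a new reading comes with each control period).
- optics.read_camera(name): name is "scene" or "top"; returns the picture (420x560x3 uint8, red, green, blue); there is no depth.
- optics.calibration(name): a dict with "mtx" (3x3 intrinsics, pixels), "rvec" (rotation vector, rad) and "tvec" (3), from world to camera coordinates, as OpenCV has them. Camera axes: x right, y down, z forward; pixel columns grow to the right and rows downward; lengths in m; the calibration is good to about 2 mm. A picture is of the moment at which its call begins. calibration takes no time and is no camera call.
- ctrl.sign_off(): hands the job in, once; it reports no verdict.
Trained networks look in the newest picture that a camera, given by its name, has taken for a name from the list of things; names that differ only in an ending like _2 or _b are one class to them, and where a whole thing is asked for, a point or a joint stands for the part that bears it (a point fixed in the world has none). Each returns a list of dicts, best first, with "p" (0 to 1); they miss things now and then, are a little off and sometimes report something else, mostly with a low value. They report only what shows in the picture. A call takes as long as a camera call. They do not tell look-alikes from the thing itself.
- optics.recognise(camera, thing): "xy" ([column, row] as shares, 0 to 1, of the picture: columns of its width, rows of its height, amid what is visible of it).
The state is a dict: "time": time; "qpos": joint angles; "dq": joint speeds; "joint_efforts": joint torques, N m; "eef_pos": TCP position; "tcp_rot": TCP orientation; "contact_force": force on the tool from outside, world axes, zero at the start; "wrist_torque": the same for the moment, N m; "opening": opening from 0.0 (shut) to 1.0 (fully open).
Only numpy, scipy, OpenCV 4.12 (cv2) and the standard library are available. Lean on these libraries where they do the work, as an engineer would, in place of code of your own. Each camera call takes 0.05 s, during which the arm holds its last target.

## Task

The castings in the mould have set. First pull the vent knob out all the way; then use the key, never the fingers, to give the clamp screw of every loaded cavity a quarter turn anticlockwise so that all the castings are free before any is lifted; then lift the castings out and set them flat and right way up in the blue tray, without dropping them, and stand the key upright on its pad. When all that is done push the vent knob fully in, and leave the ring nut and the tin where they are.

Things in the scene. Friction and masses are not known exactly. Their poses are not given: they have to be found in the camera images.
- mould: Fixed aluminium mould, 160 (x) x 310 (y) x 21 mm high. Origin: centre of underside. Three open cavities side by side along its y, each 94 x 48 mm and 9 mm deep (floor 12 mm above the bench); 2 or 3 of them hold a casting. One clamp screw stands on the mould's -x side of each cavity.
- cavity1 (a point): Centre of the floor of cavity 1; mould axes. Its screw1 is locked (start, within 0.25 rad) with the arm along the mould's +x, over the end of casting1; free after a quarter turn anticlockwise from above, arm along the mould's +y; stops at 0 and 1.6 rad. The screw has 0.12 N m of friction and stays where it is left.
- cavity2 (a point): Centre of the floor of cavity 2; mould axes. Its screw2 is locked (start, within 0.25 rad) with the arm along the mould's +x, over the end of casting2; free after a quarter turn anticlockwise from above, arm along the mould's +y; stops at 0 and 1.6 rad. The screw has 0.12 N m of friction and stays where it is left.
- cavity3 (a point): Centre of the floor of cavity 3; mould axes. Its screw3 is locked (start, within 0.25 rad) with the arm along the mould's +x, over the end of casting3; free after a quarter turn anticlockwise from above, arm along the mould's +y; stops at 0 and 1.6 rad. The screw has 0.12 N m of friction and stays where it is left.
- screw1: Captive clamp screw 1, turns about its vertical z. Origin: on that axis, 67 mm to the mould's -x of point cavity1, 21 mm above the bench. Red arm along the screw's +x, 42 mm long from the axis, 18 wide, top 9.5 mm above the origin. On it the brass head: an upright bar along the screw's x, 30 mm long, 10 wide, 9.5 to 23.5 mm above the origin, rounded on top; the key fits over this bar.
- screw2: Captive clamp screw 2, turns about its vertical z. Origin: on that axis, 67 mm to the mould's -x of point cavity2, 21 mm above the bench. Red arm along the screw's +x, 42 mm long from the axis, 18 wide, top 9.5 mm above the origin. On it the brass head: an upright bar along the screw's x, 30 mm long, 10 wide, 9.5 to 23.5 mm above the origin, rounded on top; the key fits over this bar.
- screw3: Captive clamp screw 3, turns about its vertical z. Origin: on that axis, 67 mm to the mould's -x of point cavity3, 21 mm above the bench. Red arm along the screw's +x, 42 mm long from the axis, 18 wide, top 9.5 mm above the origin. On it the brass head: an upright bar along the screw's x, 30 mm long, 10 wide, 9.5 to 23.5 mm above the origin, rounded on top; the key fits over this bar.
- casting1: Tan cast bracket lying in cavity 1 at the start, or absent (None) in some runs; 150 g or so. A base plate 90 (x) x 44 (y) x 8 mm with an upright rib in the middle, 44 mm long along x, 12 mm thick along y, its top 38 mm above the underside: grip the rib across y. Origin: centre of the underside; z up. It has 2 mm of play all round in the cavity.
- casting2: Tan cast bracket lying in cavity 2 at the start, or absent (None) in some runs; 150 g or so. A base plate 90 (x) x 44 (y) x 8 mm with an upright rib in the middle, 44 mm long along x, 12 mm thick along y, its top 38 mm above the underside: grip the rib across y. Origin: centre of the underside; z up. It has 2 mm of play all round in the cavity.
- casting3: Tan cast bracket lying in cavity 3 at the start, or absent (None) in some runs; 150 g or so. A base plate 90 (x) x 44 (y) x 8 mm with an upright rib in the middle, 44 mm long along x, 12 mm thick along y, its top 38 mm above the underside: grip the rib across y. Origin: centre of the underside; z up. It has 2 mm of play all round in the cavity.
- key: Loose clamp key standing on the pad, 350 g, heavy foot. Origin: centre of underside, z up. Foot 48 x 48 x 30 mm with a slot across its underside along the key's x, 16 wide, 22 deep, open-ended: drops over a screw's bar until it rests on the red arm; about 0.25 rad of play either way before the screw turns. Flat green grip 44 (x) x 16 (y) mm, 58 to 102 mm above the underside: grip across y.
- pad: Flat black rubber pad with a yellow square outline, 130 x 130 mm, 1 mm thick, fixed; the key's place. Origin: its centre at bench level. 'On the pad' means the key's centre within 45 mm of the pad's centre.
- tray: Loose open blue tray, 250 (x) x 140 (y) x 28 mm high, walls and floor 5 mm, about 0.9 kg. Origin: centre of its underside. Room for three castings side by side along its x, each lying with its own x along the tray's y (spaced about 70 mm).
- console: Fixed green vent console, 100 (x) x 120 (y) x 95 mm high. Origin: centre of its underside. The knob is on its front face, which looks along the console's own -x. The tray stands on one side of the mould and the console on the other; which is which varies.
- knob (a joint): Travel of the red push-pull vent knob, in m: 0 fully in, 0.03 fully out (out is along the console's -x). 4 N of friction; it stays where it is left.
- knob_grip (a point): Centre of the red knob, a disc 34 mm in diameter and 24 mm thick along the console's x, 60 mm above the bench; moves with the knob. Fully in, it stands 14 mm clear of the console's face. Can be pinched from above across the console's y.
- nut: Bystander: steel ring nut, 60 mm across, 18 mm high, beside the pad. Origin: underside.
- tin: Bystander: brass tin, 52 mm across, 60 mm high, beside the pad. Origin: underside.
Things that resemble listed ones, but are neither listed nor needed, are in the scene too. What is shaped like the key but orange or yellow is not meant.

How it is judged:
On the way, in this order (a step that is already met when the one before it is completed fails the run):
1. the vent knob is pulled fully out (value of joint knob above 0.026 m), for 0.2 s.
2. with the knob out, the screw of every loaded cavity is turned free (arm within 0.35 rad of square to the casting) while all the castings still lie in their cavities (value of joint knob above 0.02 m and angle between the y axis of casting1 and the x axis of screw1, either way round below 0.35 rad and distance between casting1 and cavity1 below 0.012 m and angle between the y axis of casting2 and the x axis of screw2, either way round below 0.35 rad and distance between casting2 and cavity2 below 0.012 m and angle between the y axis of casting3 and the x axis of screw3, either way round below 0.35 rad and distance between casting3 and cavity3 below 0.012 m), for 0.2 s.
3. with the knob still out, all the castings lie flat in the tray and the key stands on its pad (value of joint knob above 0.02 m and x of casting1 in the frame of tray between -0.115 and 0.115 m and y of casting1 in the frame of tray between -0.06 and 0.06 m and z of each of casting1, casting2, casting3 in the frame of tray below 0.014 m and angle between each of casting1, casting2, casting3's own z axis and vertical below 0.12 rad and linear speed of each of casting1, casting2, casting3, key below 0.03 m/s and x of casting2 in the frame of tray between -0.115 and 0.115 m and y of casting2 in the frame of tray between -0.06 and 0.06 m and x of casting3 in the frame of tray between -0.115 and 0.115 m and y of casting3 in the frame of tray between -0.06 and 0.06 m and horizontal distance between key and pad below 0.045 m and angle between key's own z axis and vertical below 0.1 rad and height (world z) of key below 0.01 m), for 0.2 s.
4. the knob is pushed fully in (value of joint knob below 0.004 m), for 0.2 s.
At the end, for the whole second after the job is handed in: Every casting present lies at rest flat (within 0.12 rad) and right way up on the floor of the tray, inside its walls; the key stands upright (within 0.1 rad) at rest with its centre within 45 mm of the pad's centre; the knob is within 4 mm of fully in (x of casting1 in the frame of tray between -0.115 and 0.115 m and y of casting1 in the frame of tray between -0.06 and 0.06 m and z of each of casting1, casting2, casting3 in the frame of tray below 0.014 m and angle between each of casting1, casting2, casting3's own z axis and vertical below 0.12 rad and linear speed of each of casting1, casting2, casting3, key below 0.03 m/s and x of casting2 in the frame of tray between -0.115 and 0.115 m and y of casting2 in the frame of tray between -0.06 and 0.06 m and x of casting3 in the frame of tray between -0.115 and 0.115 m and y of casting3 in the frame of tray between -0.06 and 0.06 m and horizontal distance between key and pad below 0.045 m and angle between key's own z axis and vertical below 0.1 rad and height (world z) of key below 0.01 m and value of joint knob below 0.004 m); the robot touches nothing.
It fails at once if the fingers push on a screw (over 3 N) (contact force between the fingers and screw1 above 3 N or contact force between the fingers and screw2 above 3 N or contact force between the fingers and screw3 above 3 N).
It fails at once if a casting is dropped (falls free faster than 0.8 m/s) ((contact force between the fingers and casting1 below 0.05 N and linear speed of casting1 above 0.8 m/s) or (contact force between the fingers and casting2 below 0.05 N and linear speed of casting2 above 0.8 m/s) or (contact force between the fingers and casting3 below 0.05 N and linear speed of casting3 above 0.8 m/s)).
It fails at once if the ring nut or the tin is moved more than 40 mm (distance of any of nut, tin from where it was at the start of the episode above 0.04 m).
Of casting1, casting2, casting3 only 2 to 3 are there at a start; the rules pass over those that are not, and their reading is None.
At some moment in a run one of key, tray may be knocked a few centimetres aside while the robot is not near it.
It also fails if it takes over 210 s, if anything falls off the work surface, if the arm or the gripper's body presses on something with over 40 N, if the wrist force passes 120 N, or if a joint passes its speed limit or range.

## Working session

There is one attempt and no reset: what is moved stays moved. The work goes in short steps, Python scripts to look and compute and a shell command to move; the robot and the scene stay as the last step left them, time stands still between calls to the robot, and variables do not carry over. Pictures are saved under pics/ and viewed, and the job is handed in when it is done.

```bash
mkdir -p pics; ls; python3 - <<'E'
from plant import readout, optics, ctrl
import cv2
print(readout.get_state())
for n in("scene","top"):
    im=optics.read_camera(n); cv2.imwrite(f"pics/{n}0.png",im[:,:,::-1]); print(n,optics.calibration(n))
E
```

```text
pics
{'time': 0.0, 'qpos': array([ 1.09499293e+00,  2.87194366e-01,  1.57820133e+00, -3.14947225e-05,
        1.27861523e+00, -1.50010102e-01]), 'dq': array([-0.0002004 , -0.00143415, -0.00032387,  0.00014988,  0.00115132,
       -0.00021693]), 'joint_efforts': array([-5.44638333e-04, -4.06013024e+01, -2.92606813e+01, -2.77906802e-04,
        6.18139515e-03,  1.62035974e-05]), 'eef_pos': array([0.21571487, 0.63889326, 0.22991489]), 'tcp_rot': array([ 8.12419195e-01,  5.83072542e-01, -1.06979798e-03,  5.63707461e-04]), 'contact_force': array([-0.14974776, -0.2354326 , -0.75905539]), 'wrist_torque': array([-0.04645752, -0.02441915, -0.00728621]), 'opening': 1.000203521880499}
scene {'mtx': array([[381.42522511,   0.        , 278.65086823],
       [  0.        , 381.42522511, 210.24670334],
       [  0.        ,   0.        ,   1.        ]]), 'rvec': array([ 0.86047211,  2.75141874, -0.78488248]), 'tvec': array([ 0.37849314, -0.18946423,  0.97160906])}
top {'mtx': array([[470.69812738,   0.        , 268.95863498],
       [  0.        , 470.69812738, 208.94254482],
       [  0.        ,   0.        ,   1.        ]]), 'rvec': array([ 2.18009619, -2.15355569,  0.14647412]), 'tvec': array([-0.02035897,  0.50557651,  1.01345186])}
```

View pics/scene0.png

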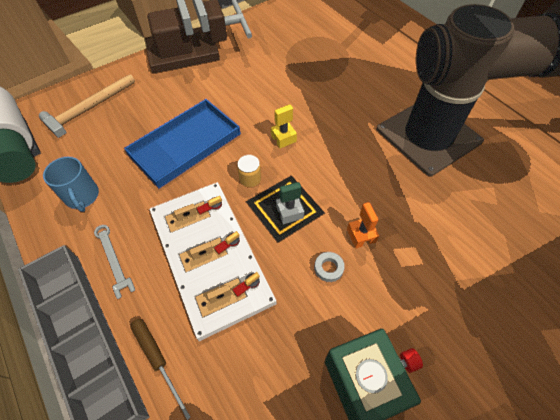

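View pics/top0.png

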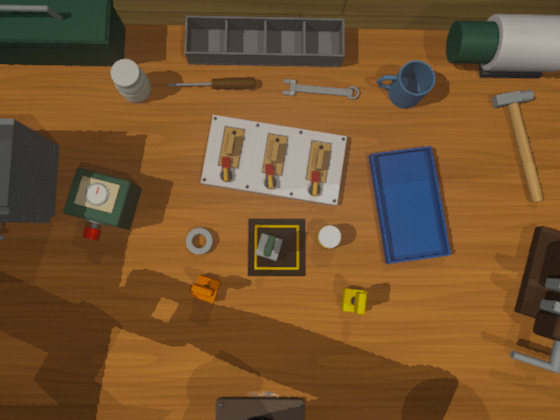

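The scene and top pictures show three loaded cavities. In the top picture the mould is at about (275,160), the console at (103,197) with the knob at (92,233), and the tray at (410,205). The key on its pad is at (270,246), the nut at (200,241) and the tin at (329,237). The orange and yellow decoys are at (206,289) and (354,301).

```bash
cat > h.py <<'E'
import numpy as np, cv2
from plant import readout, optics, ctrl
def cal(n):
    c=optics.calibration(n); R=cv2.Rodrigues(np.array(c['rvec']))[0]; return c['mtx'],R,np.array(c['tvec']).ravel()
def w(n,u,v,z):
    K,R,t=cal(n); d=R.T@np.linalg.inv(K)@np.array([u,v,1.]); o=-R.T@t
    return o+d*(z-o[2])/d[2]
def px(n,P):
    K,R,t=cal(n); q=K@(R@np.asarray(P,float)+t); return q[:2]/q[2]
def crop(n,x0,y0,x1,y1,s,name):
    im=optics.read_camera(n)[:,:,::-1]; c=cv2.resize(im[y0:y1,x0:x1],None,fx=s,fy=s,interpolation=cv2.INTER_CUBIC); cv2.imwrite("pics/"+name,c); return im
def rec(n,thing,z):
    return [(round(r['p'],2),np.round([r['xy'][0]*560,r['xy'][1]*420],1),np.round(w(n,r['xy'][0]*560,r['xy'][1]*420,z)[:2],4)) for r in optics.recognise(n,thing)[:4]]
def tcp():
    from scipy.spatial.transform import Rotation as Ro
    s=readout.get_state(); return np.array(s['eef_pos']),Ro.from_quat(s['tcp_rot']),s
def goto(P,th,zoff=0):
    """plan: target TCP pos, jaw x axis direction th (world yaw, mod pi), tool down -> total shift in tool axes (mm) and yaw about tool z"""
    p,R,s=tcp(); M=R.as_matrix()
    a=np.arctan2(M[1,0],M[0,0]); d=(th-a+np.pi/2)%np.pi-np.pi/2
    tilt=M.T@np.array([0,0,-1.])
    print('now',np.round(p,4),'yaw',round(a,3),'shift tool mm',np.round(M.T@(np.array(P)-p)*1000,1),'turn az',round(-d,3),'tilt fix ax ay',np.round([-tilt[1],tilt[0]],4),'q6',round(s['qpos'][5],2))
E
python3 - <<'E'
from h import *
crop("top",195,105,355,215,5,"t1.png"); crop("top",180,210,370,320,4,"t2.png"); crop("top",55,160,155,250,6,"t3.png")
for t,z in [("mould",.021),("tray",.01),("console",.095),("knob_grip",.06),("key",.07),("pad",.001),("casting1",.04),("screw1",.04),("tin",.06),("nut",.018)]:
    print(t,rec("top",t,z)); 
optics.read_camera("scene")
for t,z in [("key",.07),("knob_grip",.06),("casting1",.04),("screw1",.04)]:
    print(t,rec("scene",t,z)); 
E
```

```text
mould [(0.59, array([269.2, 166.8]), array([ 0.603 , -0.0137]))]
tray [(0.65, array([408.2, 204.7]), array([ 0.5221, -0.3311]))]
console [(0.65, array([ 96.4, 199.7]), array([0.5126, 0.3446]))]
knob_grip []
key [(0.94, array([203.8, 284.1]), array([0.3412, 0.1207])), (0.88, array([352.8, 296.9]), array([ 0.318 , -0.1911])), (0.83, array([266.9, 245.7]), array([ 0.4227, -0.0101])), (0.46, array([409.9, 207.7]), array([ 0.5077, -0.3158]))]
pad [(0.72, array([279.4, 246.7]), array([ 0.4237, -0.0391]))]
casting1 [(0.96, array([232.4, 142.6]), array([0.6527, 0.0693])), (0.92, array([273.6, 148.9]), array([ 0.6398, -0.0229])), (0.63, array([319. , 161.1]), array([ 0.6134, -0.1243]))]
screw1 [(0.78, array([221.3, 170. ]), array([0.5901, 0.0925])), (0.71, array([315. , 181.3]), array([ 0.5677, -0.1154])), (0.51, array([267.7, 176. ]), array([ 0.5782, -0.0104]))]
tin [(0.74, array([328.8, 237.2]), array([ 0.4429, -0.1426]))]
nut [(0.9, array([194.4, 234.3]), array([0.4482, 0.1509]))]
key [(0.95, array([286.4, 129.6]), array([ 0.32  , -0.1696])), (0.91, array([363.4, 230. ]), array([0.3499, 0.1357])), (0.66, array([180.1, 141.6]), array([ 0.5412, -0.2796])), (0.58, array([290.6, 205.4]), array([0.434, 0.007]))]
knob_grip [(0.98, array([412.3, 360.5]), array([0.4417, 0.3652])), (0.5, array([250.2, 171. ]), array([ 0.451 , -0.1224]))]
casting1 [(0.94, array([218.7, 297.8]), array([0.6513, 0.0812])), (0.72, array([200.8, 254.9]), array([ 0.6367, -0.0155])), (0.64, array([185.9, 217.5]), array([ 0.6211, -0.1099]))]
screw1 [(0.83, array([210. , 210.7]), array([ 0.5711, -0.0956])), (0.56, array([246.2, 285.4]), array([0.5962, 0.09  ])), (0.5, array([227.6, 244.6]), array([ 0.5813, -0.0047]))]
```

View pics/t1.png

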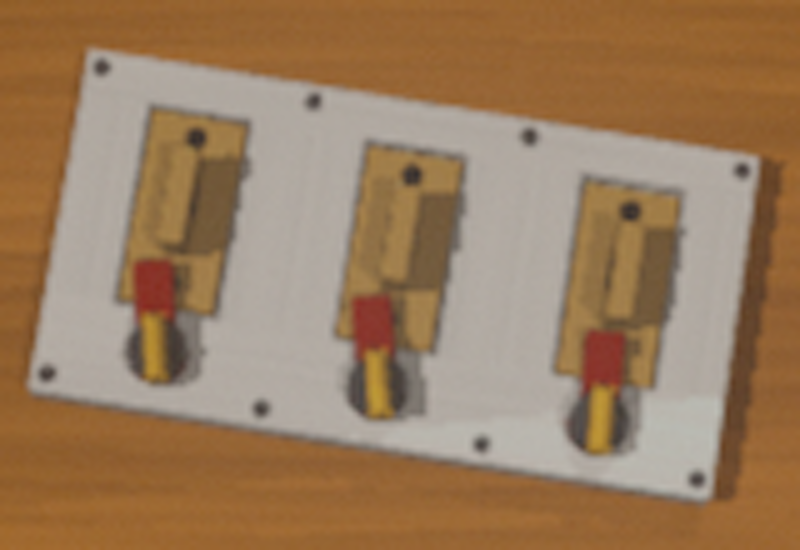

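View pics/t2.png

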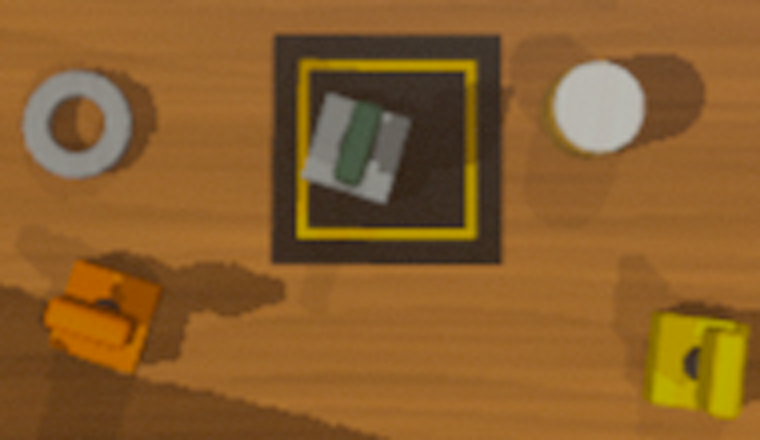

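View pics/t3.png

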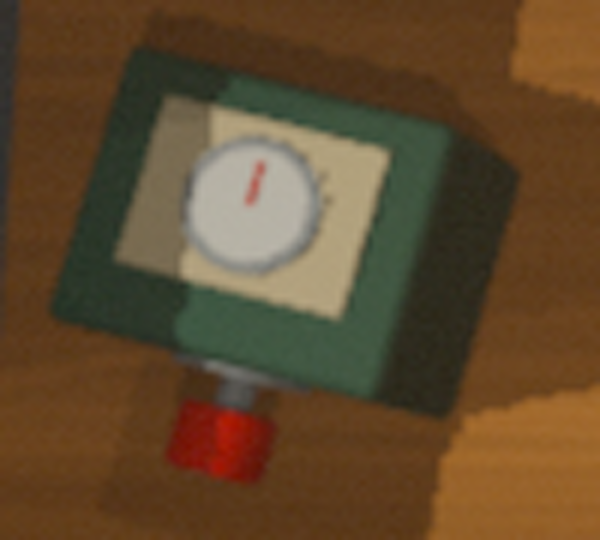

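```bash
python3 - <<'E'
from h import *
def poly(pts,s,o,z,n):
    P=np.array([w("top",a/s+o[0],b/s+o[1],z) for a,b in pts])[:,:2]
    print(n,np.round(P,4).tolist(),'c',np.round(P.mean(0),4)); 
    for i in range(4):
        d=P[(i+1)%4]-P[i]; print('   len',round(np.hypot(*d),4),'ang',round(np.arctan2(d[1],d[0]),3))
    return P
poly([(88,48),(760,155),(712,500),(28,392)],5,(195,105),.021,'mould')
poly([(135,45),(455,125),(378,398),(50,312)],6,(55,160),.095,'console')
poly([(353,100),(380,104),(361,186),(335,180)],4,(180,210),.103,'grip')
poly([(325,93),(411,118),(387,204),(302,177)],4,(180,210),.031,'foot')
poly([(275,36),(501,36),(501,263),(273,263)],4,(180,210),.001,'pad')
for q in [(180,440),]:pass
poly([(185,400),(273,425),(262,484),(168,460)],6,(55,160),.062,'knob')
for a,b in[(155,347),(377,383),(601,418)]: print('bar',w("top",a/5+195,b/5+105,.0445)[:2])
poly([(145,313),(165,313),(165,381),(148,383)],5,(195,105),.043,'bar1')
poly([(364,349),(389,348),(391,414),(370,416)],5,(195,105),.043,'bar2')
poly([(592,386),(613,386),(610,452),(588,454)],5,(195,105),.043,'bar3')
crop("top",360,140,460,270,4.5,"t4.png")
crop("scene",260,170,340,250,8,"s2.png")
crop("scene",320,320,440,420,6,"s3.png")
E
```

```text
mould [[0.7227, 0.1171], [0.6773, -0.1909], [0.5179, -0.1679], [0.5627, 0.14]] c [ 0.6201 -0.0254]
   len 0.3113 ang -1.717
   len 0.161 ang 2.998
   len 0.3111 ang 1.426
   len 0.1616 ang -0.142
console [[0.5799, 0.3875], [0.5532, 0.2754], [0.4578, 0.2973], [0.4861, 0.411]] c [0.5192 0.3428]
   len 0.1152 ang -1.804
   len 0.0979 ang 2.916
   len 0.1171 ang 1.327
   len 0.0967 ang -0.245
grip [[0.4433, -0.0123], [0.4414, -0.0261], [0.3995, -0.0168], [0.4024, -0.0035]] c [ 0.4216 -0.0147]
   len 0.014 ang -1.706
   len 0.0429 ang 2.924
   len 0.0136 ang 1.357
   len 0.0418 ang -0.21
foot [[0.4516, 0.0022], [0.4384, -0.0453], [0.3912, -0.0325], [0.4054, 0.0142]] c [ 0.4217 -0.0153]
   len 0.0493 ang -1.842
   len 0.0489 ang 2.877
   len 0.0488 ang 1.276
   len 0.0477 ang -0.254
pad [[0.4857, 0.0311], [0.4873, -0.0975], [0.3593, -0.0978], [0.3579, 0.0301]] c [ 0.4226 -0.0335]
   len 0.1286 ang -1.558
   len 0.128 ang -3.14
   len 0.1279 ang 1.582
   len 0.1278 ang 0.008
knob [[0.4589, 0.3754], [0.4504, 0.3439], [0.4295, 0.3467], [0.4375, 0.3802]] c [0.4441 0.3615]
   len 0.0326 ang -1.834
   len 0.0211 ang 3.011
   len 0.0345 ang 1.334
   len 0.0219 ang -0.219
bar [0.57950759 0.08158151]
bar [ 0.56480219 -0.0164485 ]
bar [ 0.55056421 -0.11530015]
bar1 [[0.595, 0.0865], [0.5951, 0.0776], [0.5646, 0.077], [0.5636, 0.0844]] c [0.5796 0.0814]
   len 0.0088 ang -1.556
   len 0.0305 ang -3.12
   len 0.0075 ang 1.704
   len 0.0314 ang 0.065
bar2 [[0.5802, -0.0106], [0.5808, -0.0216], [0.5513, -0.0228], [0.5503, -0.0136]] c [ 0.5657 -0.0171]
   len 0.0111 ang -1.516
   len 0.0296 ang -3.101
   len 0.0093 ang 1.681
   len 0.0301 ang 0.1
bar3 [[0.5651, -0.1115], [0.5652, -0.1208], [0.5357, -0.1194], [0.5347, -0.1097]] c [ 0.5502 -0.1154]
   len 0.0093 ang -1.557
   len 0.0295 ang 3.096
   len 0.0098 ang 1.676
   len 0.0304 ang -0.058
```

View pics/t4.png

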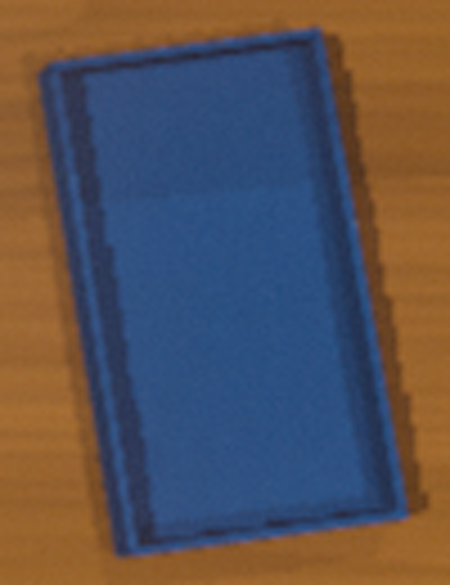

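View pics/s2.png

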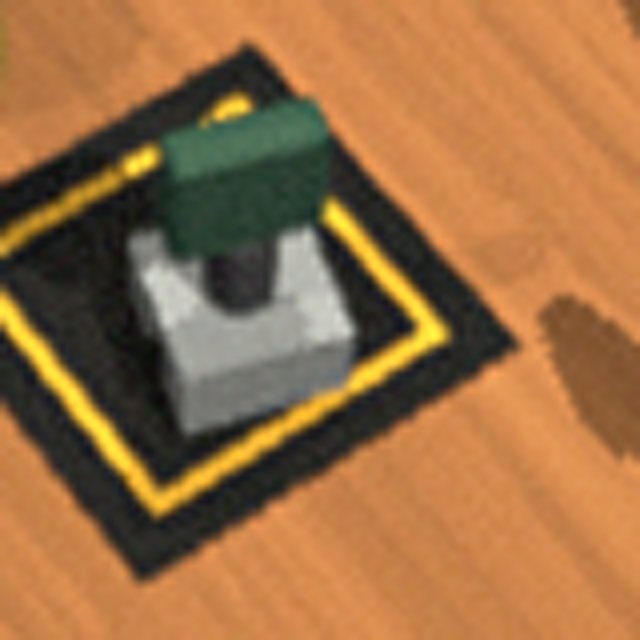

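View pics/s3.png

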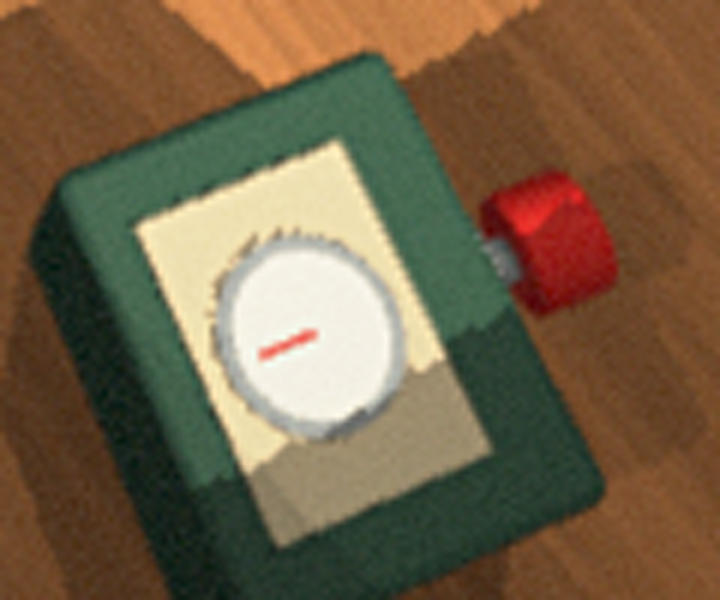

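```bash
python3 - <<'E'
from h import *
def poly(pts,s,o,z,n):
    P=np.array([w("top",a/s+o[0],b/s+o[1],z) for a,b in pts])[:,:2]
    print(n,np.round(P,4).tolist(),'c',np.round(P.mean(0),4)); 
    for i in range(4):
        d=P[(i+1)%4]-P[i]; print('   len',round(np.hypot(*d),4),'ang',round(np.arctan2(d[1],d[0]),3))
    return P
poly([(48,68),(322,32),(407,515),(125,552)],4.5,(360,140),.028,'tray')
poly([(151,106),(249,121),(214,315),(118,300)],5,(195,105),.020,'c1')
poly([(368,142),(466,158),(432,352),(335,338)],5,(195,105),.020,'c2')
poly([(584,178),(682,190),(653,386),(555,374)],5,(195,105),.020,'c3')
for a,b in[(158,352),(379,388),(600,423)]: print('disc',w("top",a/5+195,b/5+105,.028)[:2])
m=np.array([.6201,-.0254]);t=-.144;ex=np.array([np.cos(t),np.sin(t)]);ey=np.array([-ex[1],ex[0]])
for k in(.1,0,-.1): print('cav',m+k*ey,'scr',m+k*ey-.067*ex)
E
```

```text
tray [[0.6317, -0.2429], [0.6524, -0.382], [0.4101, -0.4166], [0.3904, -0.2772]] c [ 0.5212 -0.3297]
   len 0.1406 ang -1.423
   len 0.2448 ang -2.999
   len 0.1408 ang 1.711
   len 0.2438 ang 0.141
c1 [[0.6961, 0.0878], [0.6898, 0.0429], [0.5993, 0.0572], [0.6056, 0.1007]] c [0.6477 0.0722]
   len 0.0453 ang -1.711
   len 0.0916 ang 2.985
   len 0.044 ang 1.428
   len 0.0914 ang -0.141
c2 [[0.6808, -0.0115], [0.674, -0.0564], [0.5838, -0.0416], [0.5896, 0.0023]] c [ 0.632  -0.0268]
   len 0.0454 ang -1.721
   len 0.0914 ang 2.979
   len 0.0443 ang 1.44
   len 0.0923 ang -0.151
c3 [[0.6655, -0.1104], [0.6606, -0.1552], [0.5696, -0.1416], [0.5745, -0.0973]] c [ 0.6175 -0.1261]
   len 0.0451 ang -1.68
   len 0.092 ang 2.994
   len 0.0446 ang 1.461
   len 0.092 ang -0.143
disc [0.58045496 0.08148886]
disc [ 0.56551008 -0.0176519 ]
disc [ 0.55102768 -0.11672983]
cav [0.63445029 0.07356499] scr [0.56814374 0.08317968]
cav [ 0.6201 -0.0254] scr [ 0.55379346 -0.01578531]
cav [ 0.60574971 -0.12436499] scr [ 0.53944317 -0.1147503 ]
```

```bash
python3 - <<'E'
from h import *
goto([.4446,.361,.15],1.334)
E
```

```text
now [0.216  0.6395 0.2313] yaw 1.245 shift tool mm [-190.7  305.7   81.3] turn az -0.089 tilt fix ax ay [-0.  0.] q6 -0.15
```

```bash
python3 -m crank '-38 61 10 0 0 0; -38 61 15 0 0 0; -38 61 15 0 0 0; -38 61 20 0 0 0; -38 61 21 0 0 0' 1; python3 -m crank '0 0 0 0 0 -0.089;0 0 0 0 0 0;0 0 0 0 0 0'; python3 - <<'E'
from h import *
goto([.4446,.361,.048],1.334)
E
```

```text
time: 1.78
eef_pos: [0.4105, 0.4028, 0.1629]
tcp_rot: [0.812, 0.583, 0.001, 0.0]
contact_force: [1.9, -0.3, -0.1]
opening: 1.001
time: 2.15
eef_pos: [0.4092, 0.4048, 0.1633]
tcp_rot: [0.786, 0.618, 0.0, -0.0]
contact_force: [0.9, 0.2, -0.1]
opening: 0.998
now [0.4092 0.4048 0.1633] yaw 1.334 shift tool mm [-34.3  44.7 115.3] turn az -0.0 tilt fix ax ay [ 0.0005 -0.0006] q6 -0.73
```

```bash
python3 -m crank '-17 22 0 0 0 0; -17 22 0 0 0 0; 0 0 20 0 0 0;0 0 20 0 0 0;0 0 0 0 0 0';  python3 - <<'E'
from h import *
goto([.4446,.361,.048],1.334)
crop("top",40,150,180,270,5,"k1.png")
crop("scene",300,300,480,420,4.4,"k1s.png")
E
```

```text
time: 2.78
eef_pos: [0.4414, 0.3606, 0.1194]
tcp_rot: [0.785, 0.619, -0.003, -0.001]
contact_force: [0.1, 0.2, 0.1]
opening: 0.999
now [0.4414 0.3606 0.1194] yaw 1.335 shift tool mm [ 1.5  3.3 71.4] turn az 0.001 tilt fix ax ay [-0.005   0.0043] q6 -0.83
```

View pics/k1s.png

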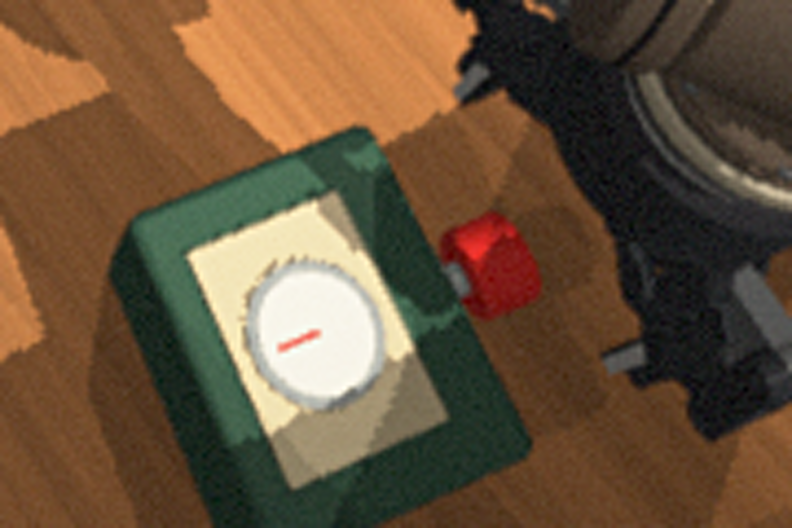

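The open fingers are on either side of the red knob (490,265), so I'm going down.

```bash
python3 -m crank '1 3 20 0 0 0;0 0 25 0 0 0;0 0 25 0 0 0;0 0 0 0 0 0;0 0 0 0 0 0'; python3 -m crank '0 0 0 0 0 0;0 0 0 0 0 0;0 0 0 0 0 0;0 0 0 0 0 0;0 0 0 0 0 0' -1 50;  python3 - <<'E'
from h import *
goto([.4446,.361,.048],1.334)
E
```

```text
time: 3.5
eef_pos: [0.4478, 0.3615, 0.0534]
tcp_rot: [0.786, 0.619, 0.0, 0.0]
contact_force: [1.2, -0.4, -0.0]
opening: 1.0
time: 4.12
eef_pos: [0.4478, 0.3621, 0.054]
tcp_rot: [0.786, 0.618, 0.001, -0.0]
contact_force: [-1.5, 3.0, 4.6]
opening: 0.383
now [0.4478 0.3621 0.054 ] yaw 1.333 shift tool mm [-1.9 -2.9  6. ] turn az -0.001 tilt fix ax ay [ 0.001  -0.0025] q6 -0.83
```

```bash
python3 -m crank '0 -7 0 0 0 0;0 -8 0 0 0 0;0 -8 0 0 0 0;0 -8 0 0 0 0;0 -4 0 0 0 0' -1 70; python3 -m crank '0 0 0 0 0 0;0 0 0 0 0 0';  python3 - <<'E'
from h import *
goto([.4446,.361,.048],1.334)
crop("top",40,150,180,270,5,"k2.png")
crop("scene",300,300,480,420,4.4,"k2s.png")
E
```

```text
time: 4.75
eef_pos: [0.419, 0.3693, 0.0543]
tcp_rot: [0.785, 0.62, 0.007, 0.005]
contact_force: [21.3, -3.3, -7.8]
opening: 0.365
time: 5.0
eef_pos: [0.419, 0.3692, 0.0542]
tcp_rot: [0.785, 0.619, 0.006, 0.004]
contact_force: [14.2, -1.6, -3.7]
opening: 0.37
now [0.419  0.3692 0.0542] yaw 1.335 shift tool mm [-2.1 26.7  6.6] turn az 0.001 tilt fix ax ay [ 0.0135 -0.0051] q6 -0.79
```

View pics/k2s.png

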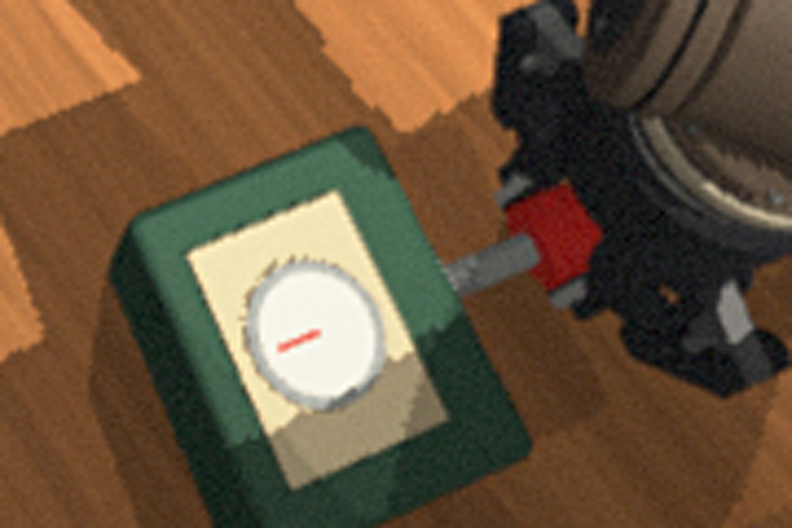

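View pics/k2.png

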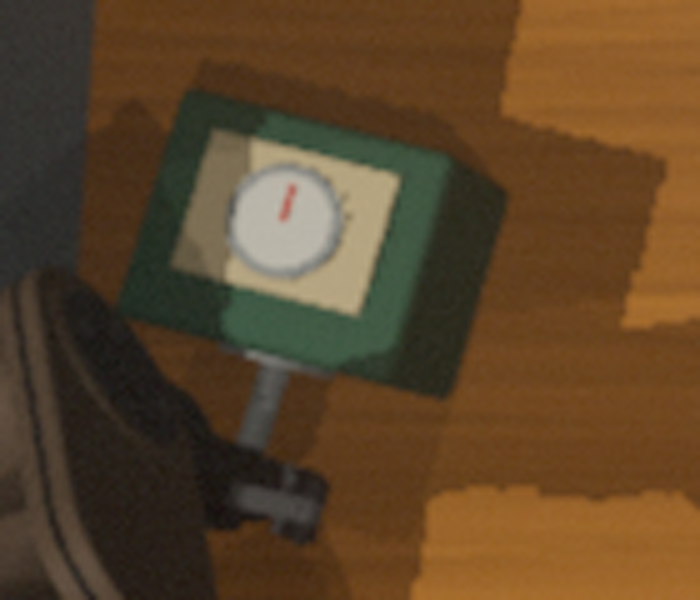

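```bash
python3 -m crank '0 0 0 0 0 0;0 0 0 0 0 0;0 0 0 0 0 0;0 0 0 0 0 0' 1; python3 -m crank '0 0 -30 0 0 0;0 0 -30 0 0 0;0 0 -40 0 0 0;0 0 -40 0 0 0;0 0 -20 0 0 0';  python3 - <<'E'
from h import *
goto([.428,-.016,.2],1.32)
crop("top",40,150,180,270,5,"k3.png")
crop("scene",300,300,480,420,4.4,"k3s.png")
E
```

```text
time: 5.6
eef_pos: [0.4126, 0.3692, 0.0525]
tcp_rot: [0.786, 0.619, -0.001, -0.0]
contact_force: [0.0, 0.6, 0.2]
opening: 0.999
time: 6.22
eef_pos: [0.4139, 0.3699, 0.2156]
tcp_rot: [0.786, 0.619, 0.002, 0.0]
contact_force: [-0.4, 0.3, -0.2]
opening: 1.0
now [0.4139 0.3699 0.2156] yaw 1.334 shift tool mm [-371.9  104.1   14.9] turn az 0.014 tilt fix ax ay [ 0.0027 -0.0026] q6 -0.79
```

View pics/k3s.png

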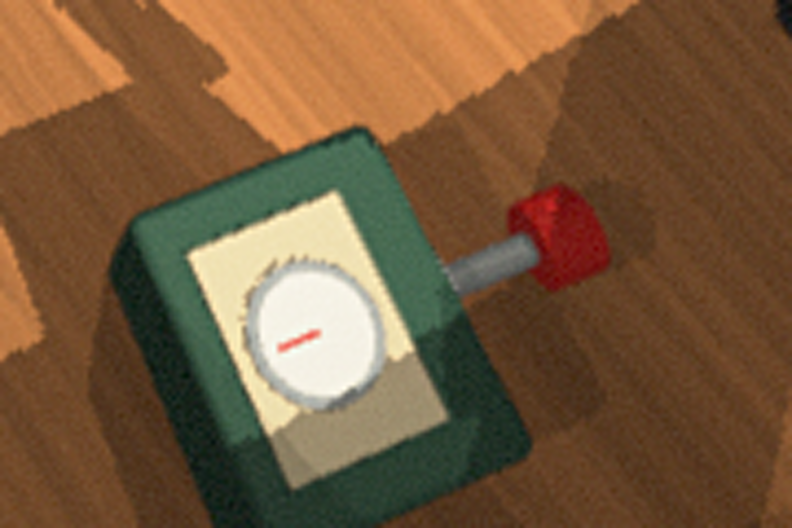

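The knob (560,237) is out and staying out. Next is the key, using the half-turned grasp so the last joint has range left for the screw turns.

```bash
python3 -m crank '-48 17 2 0 0 0;-48 17 2 0 0 0;-48 17 2 0 0 0;-48 17 2 0 0 0;-48 17 2 0 0 0'; python3 -m crank '-48 10 2 0 0 0;-48 10 2 0 0 0;0 0 0 0 0 .18;0 0 0 0 0 .18;0 0 0 0 0 .18'; python3 -m crank '0 0 0 0 0 .18;0 0 0 0 0 .18;0 0 0 0 0 .18;0 0 0 0 0 .18;0 0 0 0 0 .18'; python3 -m crank '0 0 0 0 0 .18;0 0 0 0 0 .18;0 0 0 0 0 .18;0 0 0 0 0 .18;0 0 0 0 0 .18';python3 -m crank '0 0 0 0 0 .18;0 0 0 0 0 .18;0 0 0 0 0 .18;0 0 0 0 0 .18;0 0 0 0 0 0'; python3 - <<'E'
from h import *
goto([.428,-.016,.2],1.32)
crop("top",180,200,380,330,4,"y1.png")
crop("scene",220,110,400,250,4.4,"y1s.png")
E
```

```text
time: 6.95
eef_pos: [0.4382, 0.1145, 0.2004]
tcp_rot: [0.786, 0.619, -0.002, -0.001]
contact_force: [1.1, -1.0, -0.0]
opening: 0.999
time: 7.58
eef_pos: [0.4352, 0.018, 0.1964]
tcp_rot: [0.924, 0.384, -0.002, -0.001]
contact_force: [-0.2, 0.7, 0.1]
opening: 1.003
time: 8.2
eef_pos: [0.4352, 0.0184, 0.1964]
tcp_rot: [0.998, -0.056, -0.002, -0.0]
contact_force: [0.4, -0.6, 0.8]
opening: 1.0
time: 8.82
eef_pos: [0.4352, 0.0184, 0.1964]
tcp_rot: [0.875, -0.485, -0.002, 0.001]
contact_force: [0.4, 0.3, -0.7]
opening: 0.999
time: 9.45
eef_pos: [0.4354, 0.0183, 0.1968]
tcp_rot: [-0.651, 0.759, 0.002, -0.001]
contact_force: [-1.0, 0.2, -0.0]
opening: 1.0
now [0.4354 0.0183 0.1968] yaw -1.724 shift tool mm [35.   2.1 -3.2] turn az 0.098 tilt fix ax ay [0.0039 0.0001] q6 1.53
```

View pics/y1s.png

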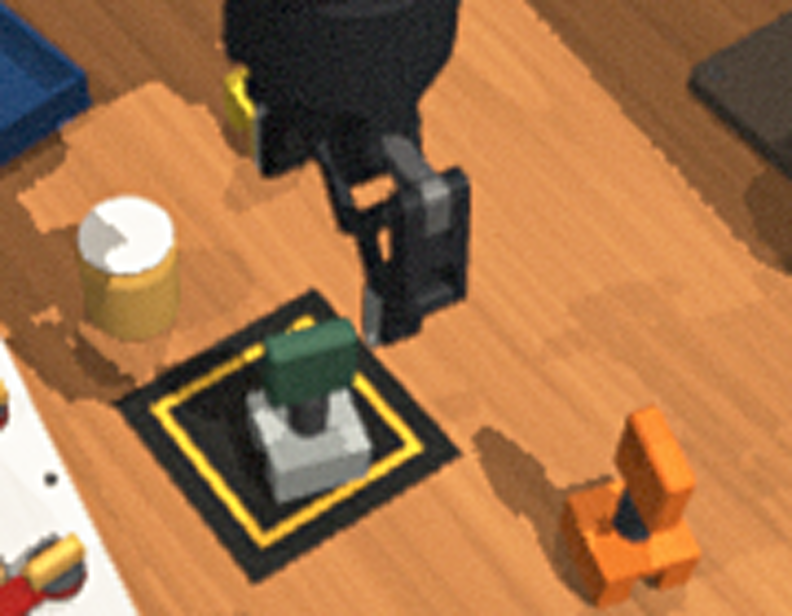

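View pics/y1.png

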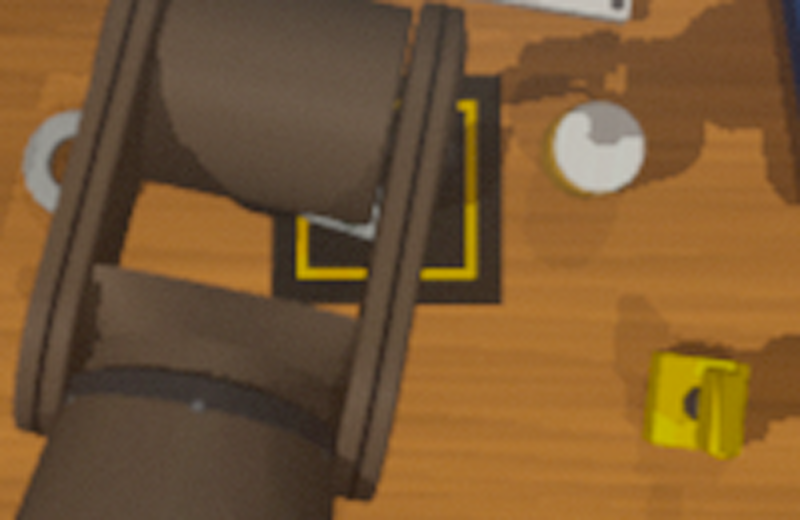

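```bash
python3 -m crank '35 2 0 0 0 0;0 0 0 0 0 .098;0 0 35 0 0 0;0 0 0 0 0 0;0 0 0 0 0 0';  python3 - <<'E'
from h import *
goto([.428,-.0165,.063],1.32)
crop("scene",220,110,400,250,4.4,"y2s.png")
E
```

```text
time: 10.18
eef_pos: [0.4293, -0.0162, 0.1644]
tcp_rot: [-0.613, 0.79, -0.0, 0.0]
contact_force: [0.7, 0.3, -0.9]
opening: 0.999
now [ 0.4293 -0.0162  0.1644] yaw -1.823 shift tool mm [  0.7   1.2 101.4] turn az -0.001 tilt fix ax ay [-0.0002 -0.    ] q6 1.55
```

View pics/y2s.png

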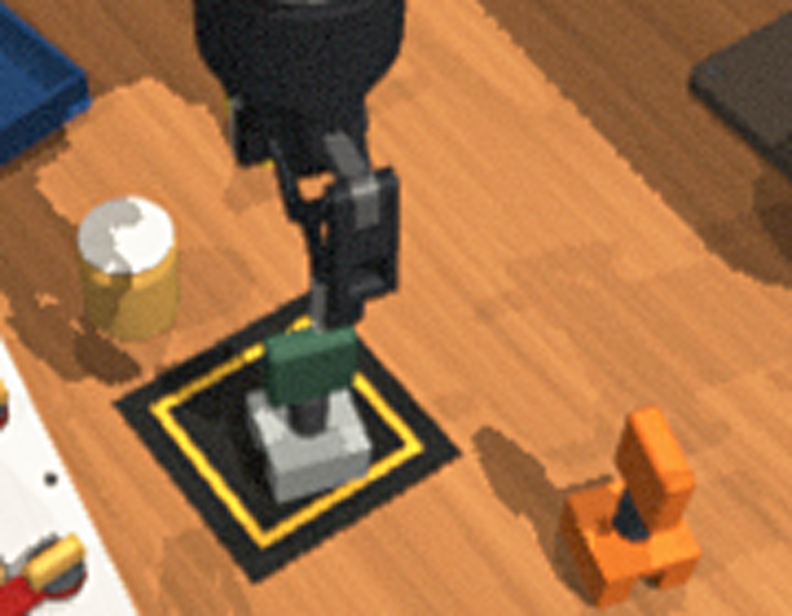

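The tool is over the green key (310,360), with the fingers on either side. Going down to grip.

```bash
python3 -m crank '1 1 25 0 0 0;0 0 25 0 0 0;0 0 25 0 0 0;0 0 23 0 0 0;0 0 0 0 0 0'; python3 -m crank '0 0 0 0 0 0;0 0 0 0 0 0;0 0 0 0 0 0;0 0 0 0 0 0;0 0 0 0 0 0' -1 100;  python3 - <<'E'
from h import *
goto([.428,-.0165,.063],1.32)
crop("scene",220,110,400,250,4.4,"y3s.png")
E
```

```text
time: 10.85
eef_pos: [0.4273, -0.0166, 0.0654]
tcp_rot: [-0.612, 0.791, 0.001, -0.001]
contact_force: [-0.8, -0.2, 0.3]
opening: 1.0
time: 11.48
eef_pos: [0.4284, -0.0169, 0.0666]
tcp_rot: [-0.612, 0.791, -0.0, 0.0]
contact_force: [-0.3, 1.3, 4.2]
opening: 0.176
now [ 0.4284 -0.0169  0.0666] yaw -1.824 shift tool mm [-0.3  0.5  3.6] turn az -0.003 tilt fix ax ay [-0.001   0.0003] q6 1.55
```

View pics/y3s.png

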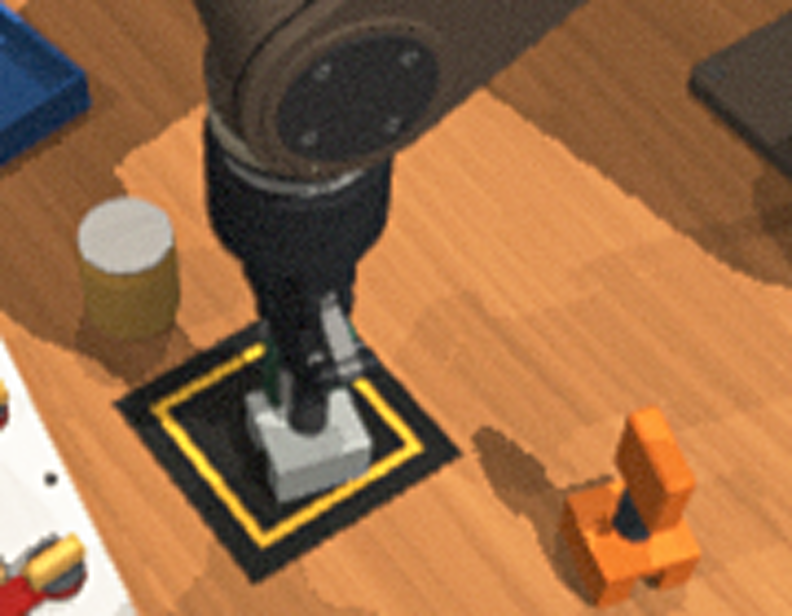

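```bash
python3 -m crank '0 0 -25 0 0 0;0 0 -30 0 0 0;0 0 -30 0 0 0;0 0 0 0 0 0'; python3 - <<'E'
from h import *
im=cv2.imread("pics/top0.png").astype(int)
for k,(u0,u1,A) in enumerate([(215,235,(.5802,.0815)),(260,282,(.5656,-.0172)),(306,326,(.5508,-.116))]):
    sub=im[150:200,u0:u1]; b,g,r=sub[...,0],sub[...,1],sub[...,2]
    red=(r>100)&(g<70)&(b<80); yel=(r>140)&(g>100)&(b<70)&(r-b>110)
    for nm,m,z in(('red',red,.0305),('yel',yel,.0445)):
        ys,xs=np.nonzero(m); 
        P=np.array([w("top",x+u0,y+150,z)[:2] for x,y in zip(xs,ys)])
        c=P.mean(0); d=c-np.array(A)
        C=np.cov((P-c).T); ev,V=np.linalg.eigh(C); v=V[:,1]; v=v*np.sign(v[0])
        print(k+1,nm,len(xs),np.round(c,4),'ang from axis',round(np.arctan2(d[1],d[0]),3),'pca',round(np.arctan2(v[1],v[0]),3))
crop("scene",180,160,320,270,5.5,"m0.png")
crop("scene",220,110,400,250,4.4,"y4s.png")
E
```

```text
time: 12.02
eef_pos: [0.429, -0.0173, 0.1522]
tcp_rot: [-0.612, 0.791, -0.002, 0.001]
contact_force: [-0.2, -0.3, -3.4]
opening: 0.174
1 red 81 [0.6108 0.084 ] ang from axis 0.082 pca 0.253
1 yel 27 [0.5807 0.084 ] ang from axis 1.369 pca 0.147
2 red 76 [ 0.5953 -0.0146] ang from axis 0.088 pca 0.27
2 yel 27 [ 0.5648 -0.0152] ang from axis 1.942 pca 0.096
3 red 79 [ 0.5807 -0.1173] ang from axis -0.045 pca -0.195
3 yel 35 [ 0.5508 -0.1139] ang from axis 1.568 pca -0.13
```

View pics/y4s.png

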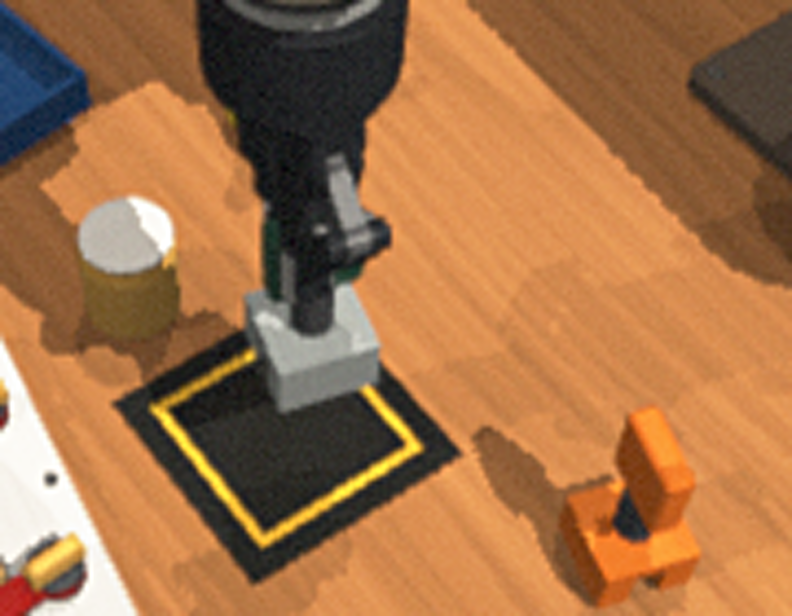

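View pics/m0.png

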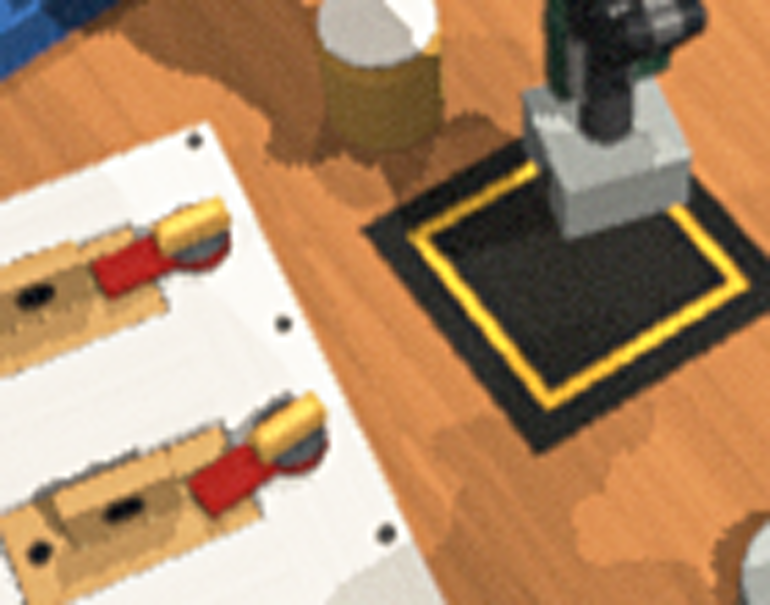

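```bash
python3 - <<'E'
from h import *
goto([.5873,.082,.152],-1.50)
E
```

```text
now [ 0.4268 -0.0166  0.1492] yaw -1.824 shift tool mm [-135.7 -130.7   -3.1] turn az -0.324 tilt fix ax ay [ 0.0025 -0.0001] q6 1.55
```

```bash
python3 -m crank '-27 -26 -1 0 0 0;-27 -26 -1 0 0 0;-27 -26 -1 0 0 0;-27 -26 0 0 0 0;-27 -26 0 0 0 0';python3 -m crank '0 0 0 0 0 -.16;0 0 0 0 0 -.16;0 0 0 0 0 0;0 0 0 0 0 0'; python3 - <<'E'
from h import *
goto([.5873,.082,.152],-1.50)
E
```

```text
time: 12.75
eef_pos: [0.5868, 0.0819, 0.1502]
tcp_rot: [-0.612, 0.791, 0.002, -0.002]
contact_force: [0.5, 0.5, -3.0]
opening: 0.174
time: 13.25
eef_pos: [0.5867, 0.0812, 0.1521]
tcp_rot: [0.729, -0.684, -0.001, 0.001]
contact_force: [0.4, -0.1, -3.2]
opening: 0.172
now [0.5867 0.0812 0.1521] yaw -1.506 shift tool mm [-0.8 -0.7  0.1] turn az -0.006 tilt fix ax ay [0.0028 0.0003] q6 1.47
```

```bash
python3 -m crank '-1 -1 15 0 0 0;0 0 18 0 0 0;0 0 0 0 0 0;0 0 0 0 0 0'; python3 - <<'E'
from h import *
goto([.5873,.082,.0961],-1.50)
crop("scene",180,220,320,330,5.5,"f1.png")
crop("top",195,105,355,215,5,"f1t.png")
E
```

```text
time: 13.75
eef_pos: [0.5884, 0.0823, 0.1205]
tcp_rot: [0.73, -0.683, -0.0, 0.0]
contact_force: [-0.4, -0.5, -3.4]
opening: 0.173
now [0.5884 0.0823 0.1205] yaw -1.504 shift tool mm [ 0.2  1.1 24.4] turn az -0.004 tilt fix ax ay [0.0005 0.    ] q6 1.47
```

View pics/f1.png

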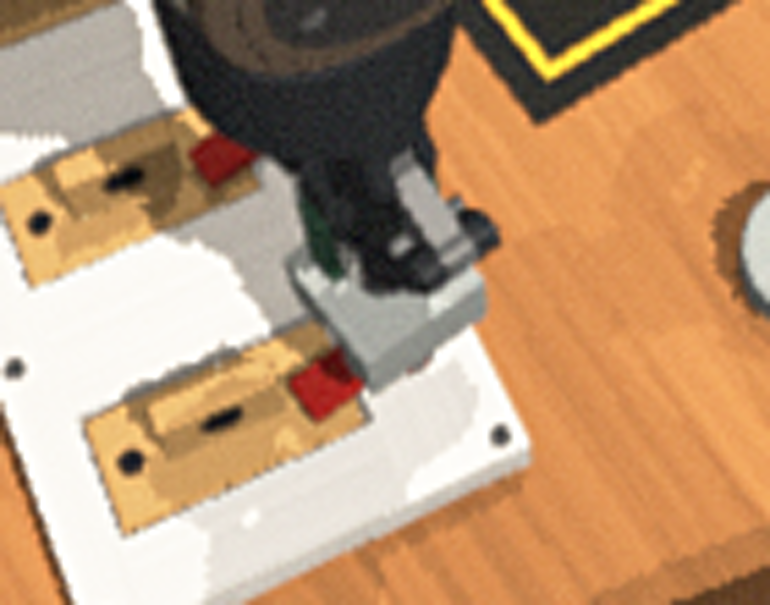

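View pics/f1t.png

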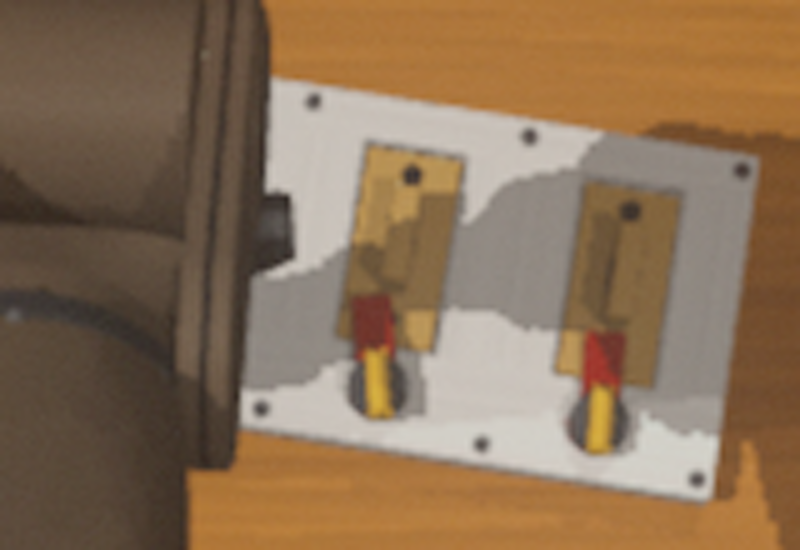

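The key foot is above screw 1's bar, with the red arm showing at its front edge (325,385) in the scene picture. I'll lower it gently.

```bash
python3 -m crank '0 1 5 0 0 0;0 0 5 0 0 0;0 0 0 0 0 0'; python3 -m crank '0 0 4 0 0 0;0 0 4 0 0 0;0 0 0 0 0 0'; python3 -m crank '0 0 3 0 0 0;0 0 0 0 0 0'
```

```text
time: 14.22
eef_pos: [0.5869, 0.0823, 0.1101]
tcp_rot: [0.73, -0.683, -0.001, 0.0]
contact_force: [0.2, -0.3, -3.5]
opening: 0.172
time: 14.6
eef_pos: [0.5871, 0.0823, 0.1022]
tcp_rot: [0.73, -0.683, -0.0, 0.0]
contact_force: [0.2, -0.2, -3.9]
opening: 0.171
time: 14.85
eef_pos: [0.5873, 0.0822, 0.0996]
tcp_rot: [0.73, -0.683, -0.0, 0.0]
contact_force: [-0.7, 0.2, -3.1]
opening: 0.173
```

```bash
python3 -m crank '-1.2 0.1 1.5 0 0 -.17;-1.2 0.1 0 0 0 -.17;-1.2 .1 0 0 0 -.17;-1.2 .1 0 0 0 -.17;0 0 0 0 0 0' - 110; python3 - <<'E'
from h import *
goto([.5803,.0815,.0961],1.6)
p,R,s=tcp(); print('key c',p+R.as_matrix()@[0,.007,0],'tq',s['wrist_torque'],s['contact_force'])
E
```

```text
time: 15.48
eef_pos: [0.5858, 0.087, 0.0985]
tcp_rot: [0.916, -0.401, 0.0, -0.001]
contact_force: [-0.9, 0.9, -2.5]
opening: 0.172
now [0.5858 0.087  0.0985] yaw -0.826 shift tool mm [0.3 7.8 2.4] turn az 0.715 tilt fix ax ay [-0.001   0.0002] q6 0.8
key c [0.58062912 0.08226737 0.09848328] tq [ 0.27460774 -0.10064284 -0.04802005] [-0.92487978  0.94093235 -2.45271244]
```

```bash
python3 -m crank '-1.2 0.1 0 0 0 -.17;-1.2 0.1 0 0 0 -.17;-1.2 .1 0 0 0 -.17;-1.2 .1 0 0 0 -.17;0 0 0 0 0 0'; python3 -m crank '-1.2 .1 0 0 0 -.17;-.5 0 0 0 0 -.07;0 0 0 0 0 0';python3 - <<'E'
from h import *
goto([.5803,.0815,.0961],1.6)
p,R,s=tcp(); print('key c',p+R.as_matrix()@[0,.007,0],'tq',s['wrist_torque'],s['contact_force'])
crop("scene",180,220,320,330,5.5,"f2.png")
E
```

```text
time: 16.1
eef_pos: [0.5817, 0.089, 0.0985]
tcp_rot: [0.997, -0.074, 0.0, -0.0]
contact_force: [0.2, 0.5, -2.9]
opening: 0.17
time: 16.48
eef_pos: [0.5802, 0.089, 0.0986]
tcp_rot: [0.999, 0.046, 0.001, -0.0]
contact_force: [1.6, 0.9, -3.9]
opening: 0.174
now [0.5802 0.089  0.0986] yaw 0.091 shift tool mm [-0.5  7.5  2.5] turn az -1.509 tilt fix ax ay [-0.0003 -0.0012] q6 -0.11
key c [0.58079077 0.08201553 0.09859118] tq [ 0.41875425 -0.37065889 -0.05606045] [ 1.5807319   0.91286141 -3.93673264]
```

View pics/f2.png

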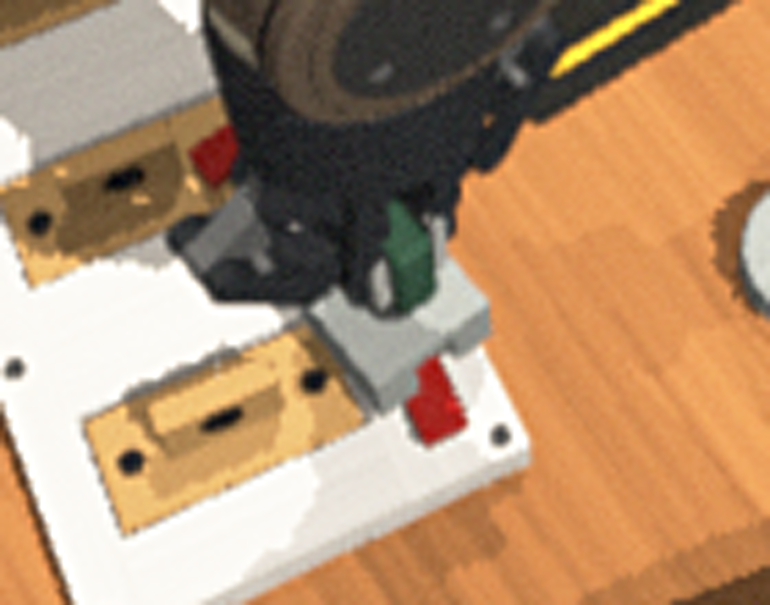

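Screw 1's arm (437,400) is now square to its casting. I'll take up the play, lift, and go to screw 2.

```bash
python3 -m crank '.9 0.1 0 0 0 .13;.4 0 0 0 0 .07;0 0 -12 0 0 0;0 0 -20 0 0 0;0 0 -20 0 0 0'; python3 - <<'E'
from h import *
A=np.array([.5658,-.017]); th=.085; a=th-np.pi/2; ty=np.array([np.sin(a),-np.cos(a)])
print(*(A-.007*ty)); goto([*(A-.007*ty),.145],a)
crop("scene",180,220,320,330,5.5,"f3.png")
E
```

```text
time: 17.15
eef_pos: [0.5816, 0.0887, 0.1527]
tcp_rot: [0.999, -0.052, 0.001, 0.0]
contact_force: [-0.1, -0.5, -2.1]
opening: 0.172
0.572774727721516 -0.016405716220383088
now [0.5816 0.0887 0.1527] yaw -0.104 shift tool mm [  2.2 105.5   7.7] turn az 1.382 tilt fix ax ay [ 0.0001 -0.0017] q6 0.08
```

View pics/f3.png

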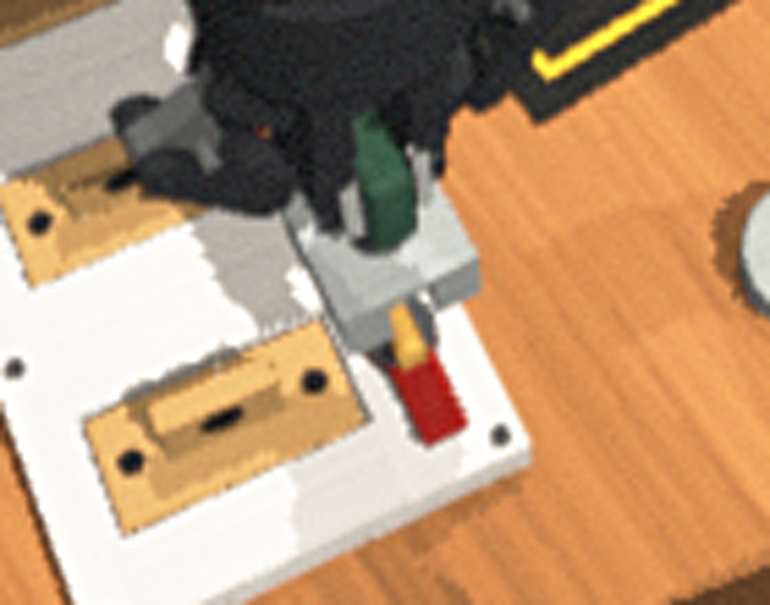

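```bash
python3 -m crank '1 35 0 0 0 0;1 35 0 0 0 0;0 35 0 0 0 0;0 0 0 0 0 .173;0 0 0 0 0 .173'; python3 -m crank '0 0 0 0 0 .173;0 0 0 0 0 .173;0 0 0 0 0 .173;0 0 0 0 0 .173;0 0 0 0 0 .173'; python3 -m crank '0 0 0 0 0 .173;0 0 0 0 0 0;0 0 0 0 0 0'; python3 - <<'E'
from h import *
goto([.5728,-.0164,.119],.085-np.pi/2)
E
```

```text
time: 17.82
eef_pos: [0.5725, -0.0166, 0.1515]
tcp_rot: [0.974, -0.226, 0.001, 0.0]
contact_force: [-0.0, -0.3, -3.5]
opening: 0.175
time: 18.45
eef_pos: [0.5725, -0.0159, 0.1515]
tcp_rot: [0.79, -0.613, 0.001, -0.0]
contact_force: [-0.1, 0.8, -3.1]
opening: 0.173
time: 18.82
eef_pos: [0.5723, -0.0159, 0.151]
tcp_rot: [0.737, -0.676, 0.0, -0.0]
contact_force: [-0.2, -0.8, -4.4]
opening: 0.176
now [ 0.5723 -0.0159  0.151 ] yaw -1.485 shift tool mm [ 0.5 -0.4 32. ] turn az 0.0 tilt fix ax ay [-0.0008 -0.0004] q6 1.28
```

```bash
python3 -m crank '0.5 0 16 0 0 0;0 0 16 0 0 0;0 0 0 0 0 0;0 0 0 0 0 0'; python3 - <<'E'
from h import *
goto([.5728,-.0164,.0975],.085-np.pi/2)
crop("scene",160,180,300,290,5.5,"f4.png")
E
```

```text
time: 19.32
eef_pos: [0.5721, -0.0163, 0.118]
tcp_rot: [0.736, -0.677, -0.0, 0.0]
contact_force: [-0.1, 0.6, -3.5]
opening: 0.167
now [ 0.5721 -0.0163  0.118 ] yaw -1.488 shift tool mm [ 0.2 -0.7 20.5] turn az -0.002 tilt fix ax ay [0.0006 0.0002] q6 1.28
```

View pics/f4.png

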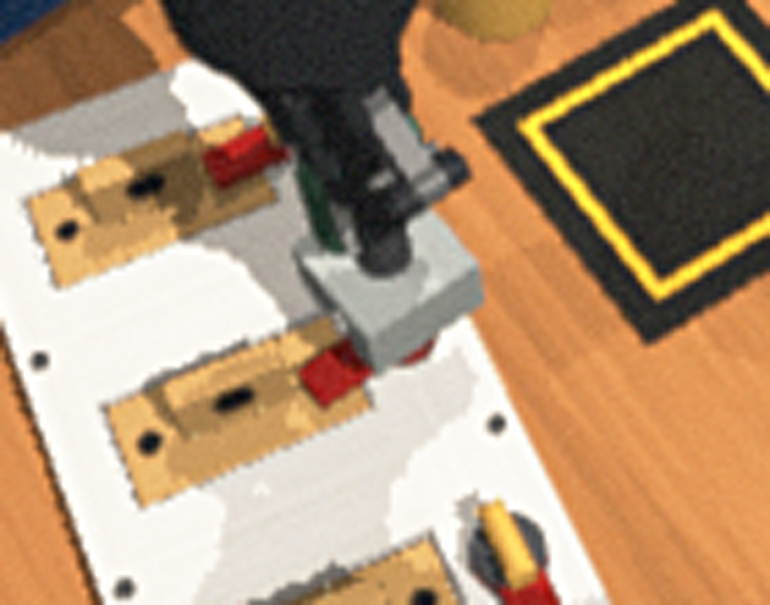

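The key is over screw 2's bar, with the red arm at (340,375) lined up. I'll lower it.

```bash
python3 -m crank '0 -.5 5 0 0 0;0 0 5 0 0 0;0 0 0 0 0 0'; python3 -m crank '0 0 4 0 0 0;0 0 4 0 0 0;0 0 0 0 0 0'; python3 -m crank '0 0 1.5 0 0 0;0 0 0 0 0 0'
```

```text
time: 19.75
eef_pos: [0.5722, -0.0161, 0.1077]
tcp_rot: [0.736, -0.677, -0.001, 0.0]
contact_force: [0.0, 0.5, -3.7]
opening: 0.17
time: 20.12
eef_pos: [0.5723, -0.0162, 0.0998]
tcp_rot: [0.736, -0.677, -0.001, 0.0]
contact_force: [-0.0, 0.3, -2.9]
opening: 0.17
time: 20.38
eef_pos: [0.5727, -0.0163, 0.0989]
tcp_rot: [0.736, -0.677, -0.0, 0.0]
contact_force: [-0.4, 0.3, -3.5]
opening: 0.174
```

```bash
python3 -m crank '-1.2 0.1 0 0 0 -.17;-1.2 0.1 0 0 0 -.17;-1.2 .1 0 0 0 -.17;-1.2 .1 0 0 0 -.17;0 0 0 0 0 0';python3 -m crank '-1.2 0.1 0 0 0 -.17;-1.2 0.1 0 0 0 -.17;-1.2 .1 0 0 0 -.17;-1.2 .1 0 0 0 -.17;0 0 0 0 0 0'; python3 -m crank '-1.2 .1 0 0 0 -.17;-.4 0 0 0 0 -.05;0 0 0 0 0 0';python3 - <<'E'
from h import *
goto([.5803,.0815,.0961],1.6)
p,R,s=tcp(); print('key c',p+R.as_matrix()@[0,.007,0],'tq',s['wrist_torque'],s['contact_force'])
crop("scene",160,180,300,290,5.5,"f5.png")
E
```

```text
time: 21.0
eef_pos: [0.571, -0.0117, 0.0991]
tcp_rot: [0.919, -0.394, 0.0, -0.0]
contact_force: [1.2, 0.8, -4.3]
opening: 0.173
time: 21.62
eef_pos: [0.5668, -0.0096, 0.0991]
tcp_rot: [0.998, -0.066, 0.0, -0.0]
contact_force: [-0.2, -0.3, -3.4]
opening: 0.177
time: 22.0
eef_pos: [0.5654, -0.0096, 0.0991]
tcp_rot: [0.999, 0.044, 0.001, -0.0]
contact_force: [1.7, 2.0, -3.8]
opening: 0.17
now [ 0.5654 -0.0096  0.0991] yaw 0.087 shift tool mm [ 22.8 -89.4   3.1] turn az -1.513 tilt fix ax ay [-0.0004 -0.0012] q6 -0.28
key c [ 0.56597021 -0.01653809  0.09908282] tq [ 0.43630872 -0.39892147 -0.07919516] [ 1.73078406  2.03844314 -3.7777353 ]
```

View pics/f5.png

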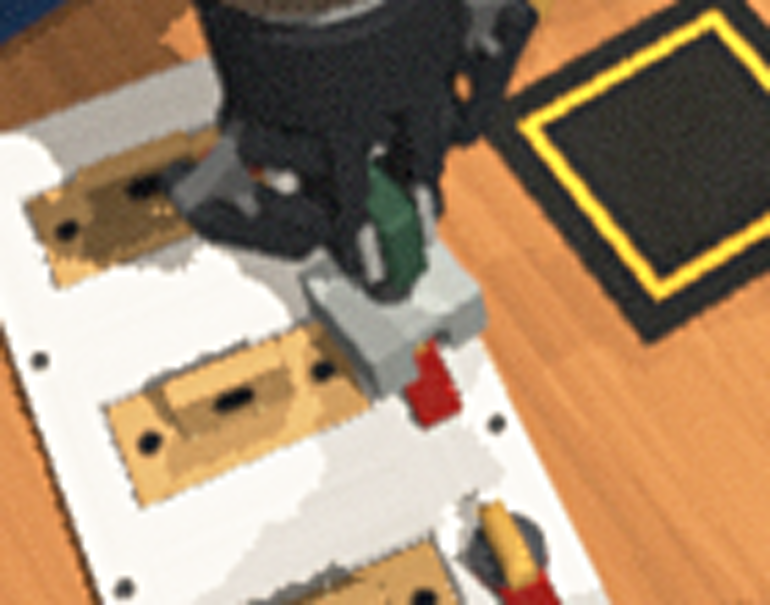

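Screw 2 is turned: its red arm (435,385) points along the mould's +y. On to screw 3.

```bash
python3 -m crank '.9 0.1 0 0 0 .13;.4 0 0 0 0 .07;0 0 -12 0 0 0;0 0 -20 0 0 0;0 0 -20 0 0 0'; python3 - <<'E'
from h import *
A=np.array([.5510,-.1158]); th=-.05; a=th-np.pi/2; ty=np.array([np.sin(a),-np.cos(a)])
print(*(A-.007*ty)); goto([*(A-.007*ty),.15],a)
E
```

```text
time: 22.68
eef_pos: [0.5667, -0.01, 0.1532]
tcp_rot: [0.999, -0.054, 0.001, 0.0]
contact_force: [0.4, -0.3, -2.7]
opening: 0.171
0.5579912518227648 -0.11614985418489475
now [ 0.5667 -0.01    0.1532] yaw -0.108 shift tool mm [  2.8 106.5   3.2] turn az 1.513 tilt fix ax ay [ 0.0004 -0.0016] q6 -0.09
```

```bash
python3 -m crank '1 36 0 0 0 0;1 35 0 0 0 0;1 35 0 0 0 0;0 0 0 0 0 .168;0 0 0 0 0 .168'; python3 -m crank '0 0 0 0 0 .168;0 0 0 0 0 .168;0 0 0 0 0 .168;0 0 0 0 0 .168;0 0 0 0 0 .168'; python3 -m crank '0 0 0 0 0 .168;0 0 0 0 0 .168;0 0 17 0 0 0;0 0 16 0 0 0;0 0 0 0 0 0'; python3 - <<'E'
from h import *
goto([.558,-.1161,.099],-.05-np.pi/2)
crop("scene",140,150,280,260,5.5,"f6.png")
E
```

```text
time: 23.3
eef_pos: [0.5582, -0.1165, 0.1529]
tcp_rot: [0.975, -0.223, 0.001, 0.0]
contact_force: [-0.1, -0.2, -3.1]
opening: 0.176
time: 23.92
eef_pos: [0.5583, -0.1158, 0.1529]
tcp_rot: [0.799, -0.601, 0.001, -0.0]
contact_force: [0.1, 0.1, -3.8]
opening: 0.174
time: 24.55
eef_pos: [0.5559, -0.1148, 0.1151]
tcp_rot: [-0.69, 0.724, 0.003, -0.001]
contact_force: [-0.0, -0.2, -3.2]
opening: 0.175
now [ 0.5559 -0.1148  0.1151] yaw -1.619 shift tool mm [ 1.3 -2.3 16. ] turn az 0.002 tilt fix ax ay [0.0054 0.0018] q6 1.24
```

View pics/f6.png

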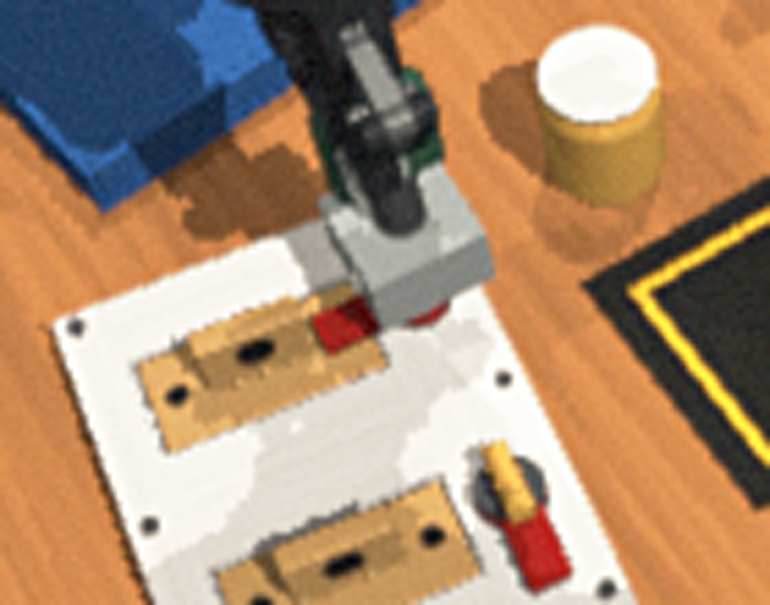

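The key is over screw 3's bar, in line with the red arm (345,322). I'll lower it.

```bash
python3 -m crank '0 0 0 0 0 0;0 0 0 0 0 0'; python3 - <<'E'
from h import *
goto([.558,-.1161,.099],-.05-np.pi/2)
E
```

```text
time: 24.85
eef_pos: [0.5583, -0.1157, 0.1185]
tcp_rot: [-0.69, 0.724, -0.001, 0.0]
contact_force: [-0.9, -0.4, -4.2]
opening: 0.17
now [ 0.5583 -0.1157  0.1185] yaw -1.62 shift tool mm [ 0.4  0.3 19.5] turn az 0.001 tilt fix ax ay [-0.0012 -0.0005] q6 1.24
```

```bash
python3 -m crank '0 0 5 0 0 0;0 0 5 0 0 0;0 0 0 0 0 0'; python3 -m crank '0 0 5 0 0 0;0 0 4 0 0 0;0 0 0 0 0 0'; python3 -m crank '0 0 0.5 0 0 0;0 0 0 0 0 0'
```

```text
time: 25.22
eef_pos: [0.5572, -0.1153, 0.107]
tcp_rot: [-0.689, 0.724, 0.001, -0.0]
contact_force: [0.2, -0.3, -2.8]
opening: 0.176
time: 25.6
eef_pos: [0.5574, -0.1154, 0.0982]
tcp_rot: [-0.689, 0.724, 0.001, -0.0]
contact_force: [-0.1, -0.2, -4.4]
opening: 0.171
time: 25.85
eef_pos: [0.5579, -0.1156, 0.0985]
tcp_rot: [-0.689, 0.724, -0.0, 0.0]
contact_force: [-0.3, -0.2, -2.5]
opening: 0.175
```

```bash
python3 -m crank '-1.2 0.1 0 0 0 -.17;-1.2 0.1 0 0 0 -.17;-1.2 .1 0 0 0 -.17;-1.2 .1 0 0 0 -.17;0 0 0 0 0 0';python3 -m crank '-1.2 0.1 0 0 0 -.17;-1.2 0.1 0 0 0 -.17;-1.2 .1 0 0 0 -.17;-1.2 .1 0 0 0 -.17;0 0 0 0 0 0'; python3 -m crank '-1.2 .1 0 0 0 -.17;-1.2 .1 0 0 0 -.17;0 0 0 0 0 0;0 0 0 0 0 0';python3 - <<'E'
from h import *
goto([.5803,.0815,.0961],1.6)
p,R,s=tcp(); print('key c',p+R.as_matrix()@[0,.007,0],'tq',s['wrist_torque'],s['contact_force'])
crop("scene",140,150,280,260,5.5,"f7.png")
E
```

```text
time: 26.48
eef_pos: [0.5566, -0.1111, 0.0986]
tcp_rot: [0.891, -0.454, 0.0, 0.0]
contact_force: [0.4, -0.2, -2.9]
opening: 0.173
time: 27.1
eef_pos: [0.5529, -0.1084, 0.0986]
tcp_rot: [0.991, -0.132, 0.001, 0.0]
contact_force: [1.3, -0.3, -4.3]
opening: 0.176
time: 27.6
eef_pos: [0.5505, -0.1081, 0.0986]
tcp_rot: [0.999, 0.038, 0.0, 0.0]
contact_force: [1.9, -0.1, -4.0]
opening: 0.171
now [ 0.5505 -0.1081  0.0986] yaw 0.076 shift tool mm [  44.  -186.8    2.5] turn az -1.524 tilt fix ax ay [ 0.0003 -0.001 ] q6 -0.45
key c [ 0.5510799  -0.11511833  0.09861062] tq [-0.01961875 -0.38743431  0.01606153] [ 1.88265918 -0.14679106 -4.01582981]
```

View pics/f7.png

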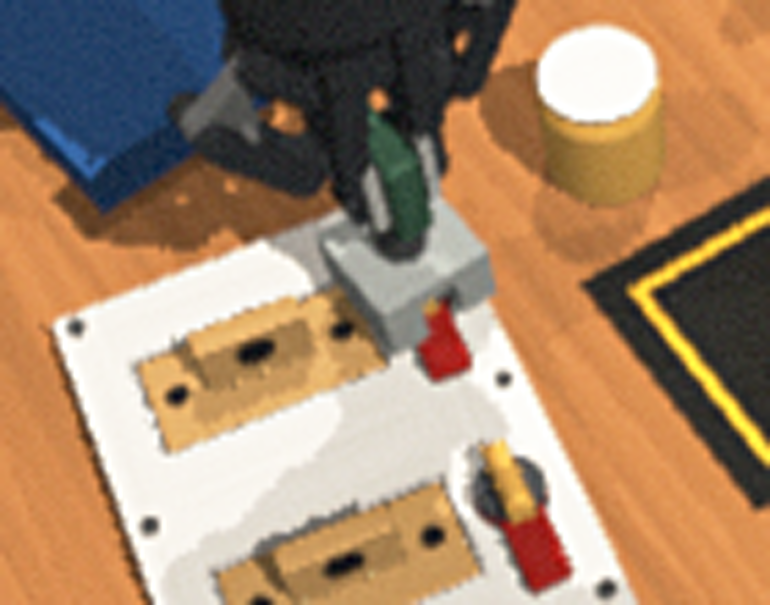

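```bash
python3 -m crank '.9 0.1 0 0 0 .13;.4 0 0 0 0 .07;0 0 -12 0 0 0;0 0 -20 0 0 0;0 0 -20 0 0 0'; python3 - <<'E'
from h import *
goto([.446,-.023,.14],-.11)
E
```

```text
time: 28.28
eef_pos: [0.5513, -0.1081, 0.1516]
tcp_rot: [0.998, -0.06, -0.0, 0.0]
contact_force: [0.8, 0.1, -2.9]
opening: 0.174
now [ 0.5513 -0.1081  0.1516] yaw -0.12 shift tool mm [-114.7  -71.9   11.7] turn az -0.01 tilt fix ax ay [0.0001 0.0005] q6 -0.25
```

```bash
python3 -m crank '-38 -24 0 0 0 0;-38 -24 0 0 0 0;-38 -24 0 0 0 0;0 0 0 0 0 0;0 0 0 0 0 0'; python3 - <<'E'
from h import *
goto([.446,-.023,.067],-.12)
crop("top",195,105,355,215,5,"g1.png")
crop("scene",180,160,320,270,5.5,"g1s.png")
im=optics.read_camera("top")[:,:,::-1].astype(int)
for k,(u0,u1,A) in enumerate([(195,245,(.5802,.0815)),(245,290,(.5656,-.0172)),(290,340,(.5508,-.116))]):
    sub=im[150:200,u0:u1]; b,g,r=sub[...,0],sub[...,1],sub[...,2]
    red=(r>90)&(g<60)&(b<70)
    ys,xs=np.nonzero(red)
    if len(xs)<5: print(k+1,'none'); continue
    P=np.array([w("top",x+u0,y+150,.0305)[:2] for x,y in zip(xs,ys)]); c=P.mean(0); d=c-np.array(A); print(k+1,len(xs),c,'rel mould',np.arctan2(d[1],d[0])+.144)
E
```

```text
time: 28.9
eef_pos: [0.4476, -0.0233, 0.1515]
tcp_rot: [0.998, -0.06, 0.001, 0.0]
contact_force: [0.4, -0.2, -3.4]
opening: 0.173
now [ 0.4476 -0.0233  0.1515] yaw -0.12 shift tool mm [-1.8 -0.1 84.5] turn az 0.0 tilt fix ax ay [ 0.0007 -0.0024] q6 -0.16
1 71 [0.58496443 0.11102736] rel mould 1.554818769159821
2 63 [0.5708746  0.01108494] rel mould 1.5304330815802085
3 72 [ 0.55552507 -0.08719315] rel mould 1.5522181502263903
```

View pics/g1.png

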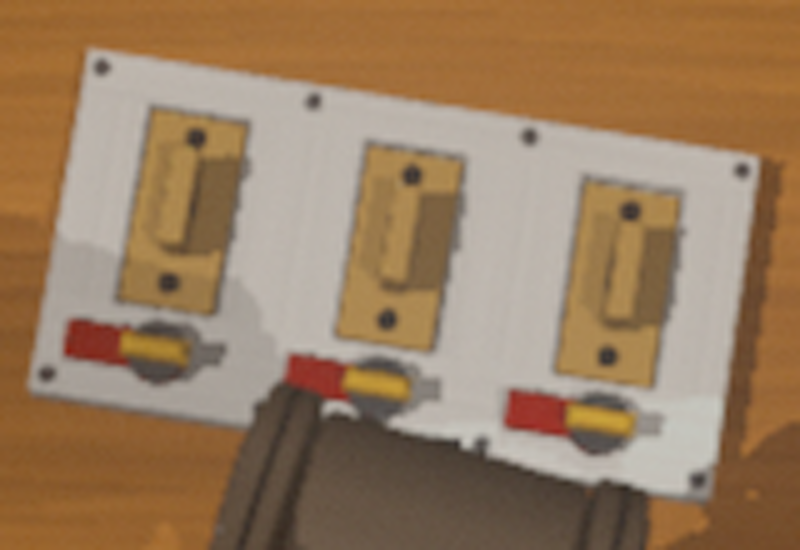

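View pics/g1s.png

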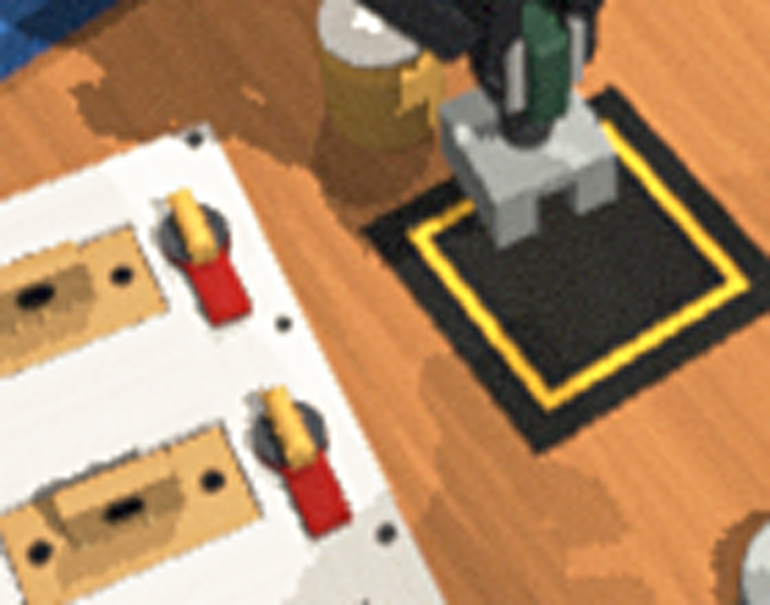

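All three arms measure 1.53 to 1.55 rad from locked. Now I'll stand the key on the pad.

```bash
python3 -m crank '0 0 25 0 0 0;0 0 25 0 0 0;0 0 20 0 0 0;0 0 8 0 0 0;0 0 0 0 0 0'; python3 -m crank '0 0 2 0 0 0;0 0 2 0 0 0;0 0 0 0 0 0;0 0 0 0 0 0'
```

```text
time: 29.68
eef_pos: [0.4471, -0.0233, 0.0722]
tcp_rot: [0.998, -0.06, -0.0, -0.0]
contact_force: [-0.5, 0.3, -2.6]
opening: 0.174
time: 30.18
eef_pos: [0.447, -0.023, 0.0686]
tcp_rot: [0.998, -0.06, 0.0, 0.0]
contact_force: [0.4, -0.5, -3.4]
opening: 0.167
```

```bash
python3 -m crank '0 0 1 0 0 0;0 0 0 0 0 0;0 0 0 0 0 0'; python3 -m crank '0 0 1 0 0 0;0 0 0 0 0 0;0 0 0 0 0 0'
```

```text
time: 30.55
eef_pos: [0.4469, -0.023, 0.0674]
tcp_rot: [0.998, -0.06, -0.0, -0.0]
contact_force: [0.2, 0.9, -3.7]
opening: 0.168
time: 30.92
eef_pos: [0.447, -0.023, 0.0666]
tcp_rot: [0.998, -0.06, 0.0, 0.0]
contact_force: [-1.1, 0.4, -0.5]
opening: 0.169
```

```bash
python3 -m crank '0 0 0.3 0 0 0;0 0 0 0 0 0;0 0 0 0 0 0' 1; python3 -m crank '0 0 0 0 0 0;0 0 -10 0 0 0;0 0 -25 0 0 0;0 0 -40 0 0 0;0 0 -40 0 0 0'; python3 - <<'E'
from h import *
goto([.6175,-.1261,.12],1.427)
crop("scene",180,110,360,250,4.4,"p1s.png")
E
```

```text
time: 31.3
eef_pos: [0.4472, -0.0231, 0.0664]
tcp_rot: [0.998, -0.06, 0.0, 0.0]
contact_force: [-0.0, 0.3, 0.7]
opening: 0.805
time: 31.92
eef_pos: [0.4467, -0.0229, 0.1828]
tcp_rot: [0.998, -0.06, 0.0, 0.0]
contact_force: [-0.0, -0.5, 0.2]
opening: 0.999
now [ 0.4467 -0.0229  0.1828] yaw -0.12 shift tool mm [181.9  82.   62.9] turn az -1.547 tilt fix ax ay [ 0.0001 -0.0003] q6 -0.16
```

View pics/p1s.png

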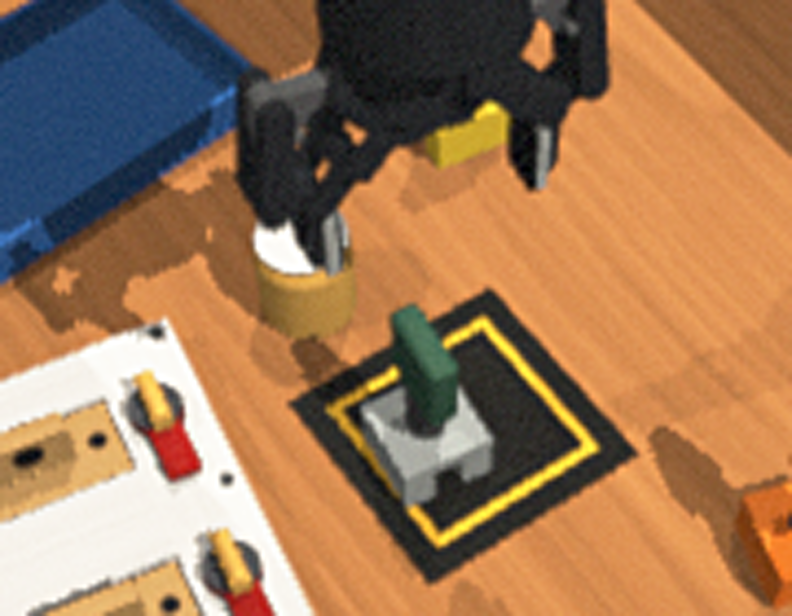

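The key stands upright on the pad (425,420), and the tin hasn't moved. Next I'll lift casting 3.

```bash
python3 -m crank '45 20 0 0 0 0;45 20 0 0 0 0;46 21 0 0 0 0;46 21 0 0 0 0;0 0 0 0 0 -.172'; python3 -m crank '0 0 0 0 0 -.172;0 0 0 0 0 -.172;0 0 0 0 0 -.172;0 0 0 0 0 -.172;0 0 0 0 0 -.172';python3 -m crank '0 0 0 0 0 -.172;0 0 0 0 0 -.172;0 0 0 0 0 -.172;0 0 40 0 0 0;0 0 40 0 0 0'; python3 -m crank '0 0 0 0 0 0;0 0 0 0 0 0'; python3 - <<'E'
from h import *
goto([.6175,-.1261,.023],1.427)
crop("scene",130,150,290,270,5,"c3.png")
E
```

```text
time: 32.6
eef_pos: [0.62, -0.1283, 0.1807]
tcp_rot: [1.0, 0.028, 0.0, 0.0]
contact_force: [-0.8, -0.1, -0.7]
opening: 1.002
time: 33.22
eef_pos: [0.6178, -0.1262, 0.1815]
tcp_rot: [0.897, 0.443, 0.0, 0.0]
contact_force: [-0.0, -0.7, -0.6]
opening: 1.0
time: 33.85
eef_pos: [0.6185, -0.1264, 0.1016]
tcp_rot: [0.756, 0.655, 0.001, 0.001]
contact_force: [0.4, 0.3, -1.2]
opening: 0.999
time: 34.1
eef_pos: [0.6188, -0.1265, 0.1029]
tcp_rot: [0.756, 0.655, 0.001, 0.001]
contact_force: [-0.1, 0.3, -0.1]
opening: 1.002
now [ 0.6188 -0.1265  0.1029] yaw 1.428 shift tool mm [ 0.3 -1.5 79.9] turn az 0.001 tilt fix ax ay [0.0023 0.0005] q6 -1.79
```

View pics/c3.png

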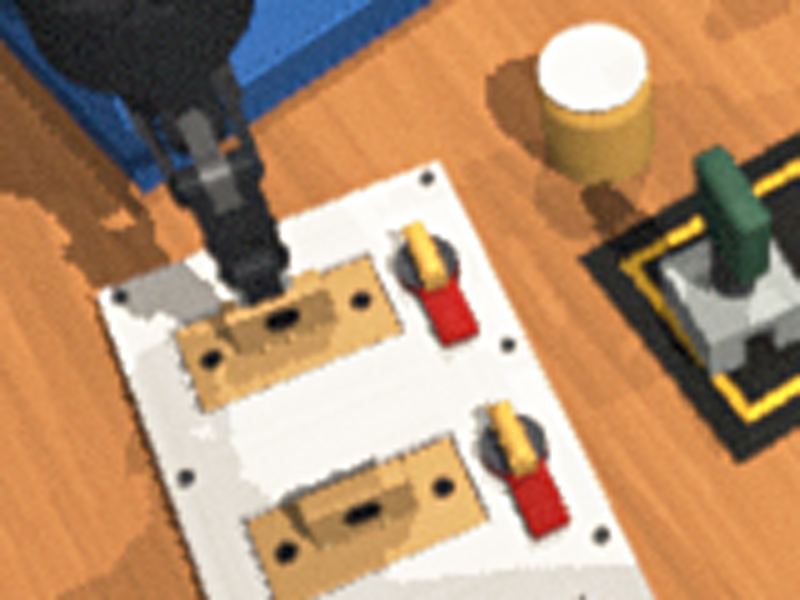

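```bash
python3 - <<'E'
from h import *
p,R,s=tcp(); M=R.as_matrix()
for o in ([0,0,0],[.043,0,-.013],[-.043,0,-.013]): 
    q=px("scene",p+M@o); print((q-[130,150])*5)
print((px("scene",[.6175,-.1261,.05])-[130,150])*5)
E
```

```text
[229.52302471 223.97624484]
[257.31192355 288.50766211]
[188.05193681 126.66433843]
[264.37048098 294.19057619]
```

The projected finger positions match the picture, and the TCP is over the rib at (264,294). I'll go down and grip.

```bash
python3 -m crank '0 -1 25 0 0 0;0 0 25 0 0 0;0 0 18 0 0 0;0 0 9 0 0 0;0 0 0 0 0 0'; python3 -m crank '0 0 0 0 0 0;0 0 0 0 0 0;0 0 0 0 0 0;0 0 0 0 0 0;0 0 0 0 0 0' -1 50;  python3 - <<'E'
from h import *
goto([.6175,-.1261,.023],1.427)
E
```

```text
time: 34.78
eef_pos: [0.6169, -0.1261, 0.0241]
tcp_rot: [0.756, 0.655, -0.0, -0.0]
contact_force: [0.2, 0.7, -0.2]
opening: 1.001
time: 35.4
eef_pos: [0.6171, -0.1262, 0.0245]
tcp_rot: [0.756, 0.655, 0.0, 0.0]
contact_force: [0.0, -0.3, 1.3]
opening: 0.13
now [ 0.6171 -0.1262  0.0245] yaw 1.428 shift tool mm [0.2 0.4 1.5] turn az 0.001 tilt fix ax ay [0.0009 0.0002] q6 -1.79
```

```bash
python3 -m crank '0 0 -5 0 0 0;0 0 -15 0 0 0;0 0 -30 0 0 0;0 0 -40 0 0 0;0 0 0 0 0 0' -1 70;  python3 - <<'E'
from h import *
c=np.array([.5212,-.3297]);e=np.array([np.cos(.142),np.sin(.142)])
for k in(.07,0,-.07): print(c+k*e)
goto([*(c+.07*e),.115],.142)
crop("scene",130,110,290,230,5,"c3b.png")
crop("top",360,130,470,280,4,"c3t.png")
print(rec("scene","tray",.01),rec("top","tray",.01))
E
```

```text
time: 36.02
eef_pos: [0.6196, -0.127, 0.1194]
tcp_rot: [0.756, 0.655, 0.002, 0.004]
contact_force: [-0.7, -0.3, -2.1]
opening: 0.129
[ 0.59049545 -0.31979337]
[ 0.5212 -0.3297]
[ 0.45190455 -0.33960663]
now [ 0.6196 -0.127   0.1194] yaw 1.428 shift tool mm [-194.9   -1.4    4.8] turn az 1.286 tilt fix ax ay [0.0089 0.0021] q6 -1.79
[(0.81, array([194.6, 137.2]), array([ 0.4913, -0.3281]))] [(0.79, array([410.8, 207.4]), array([ 0.516 , -0.3369]))]
```

View pics/c3b.png

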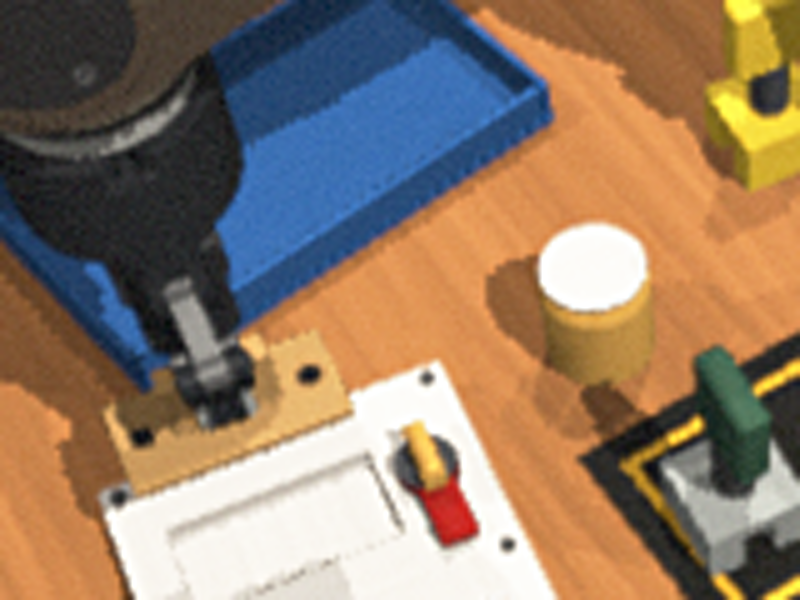

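View pics/c3t.png

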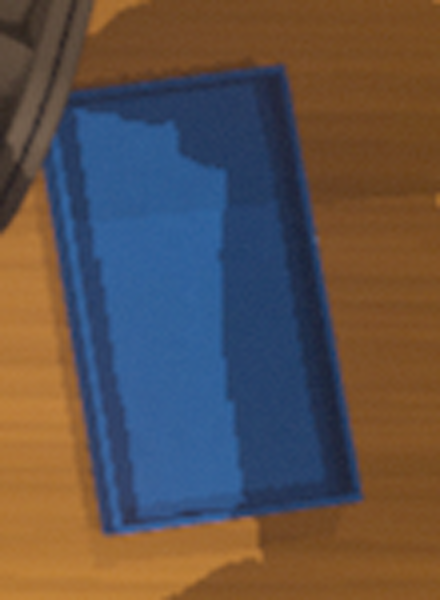

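Casting 3 is held level (220,400) and the tray hasn't moved (corner at (431,147)). Carrying it to the far slot.

```bash
python3 -m crank '-39 0 0 0 0 0;-39 0 0 0 0 0;-39 0 0 0 0 0;-39 0 0 0 0 0;-39 0 0 0 0 0'; python3 -m crank '0 0 0 0 0 .184;0 0 0 0 0 .184;0 0 0 0 0 .184;0 0 0 0 0 .184;0 0 0 0 0 .184'; python3 -m crank '0 0 0 0 0 .184;0 0 0 0 0 .182;0 0 30 0 0 0;0 0 0 0 0 0;0 0 0 0 0 0'; python3 - <<'E'
from h import *
goto([.5905,-.3198,.0185],.142)
crop("scene",110,80,270,200,5,"c3c.png")
crop("top",360,130,470,280,4,"c3ct.png")
E
```

```text
time: 36.85
eef_pos: [0.5876, -0.3195, 0.1116]
tcp_rot: [0.756, 0.655, -0.0, -0.002]
contact_force: [1.2, -0.2, -1.8]
opening: 0.122
time: 37.48
eef_pos: [0.5879, -0.3183, 0.1115]
tcp_rot: [0.969, 0.248, -0.001, -0.002]
contact_force: [0.1, -0.1, -1.6]
opening: 0.127
time: 38.1
eef_pos: [0.5886, -0.3188, 0.0833]
tcp_rot: [0.997, 0.071, -0.001, -0.001]
contact_force: [-0.5, -0.2, -0.9]
opening: 0.126
now [ 0.5886 -0.3188  0.0833] yaw 0.142 shift tool mm [ 1.8  1.3 64.8] turn az 0.0 tilt fix ax ay [-0.0013  0.0012] q6 -0.79
```

View pics/c3c.png

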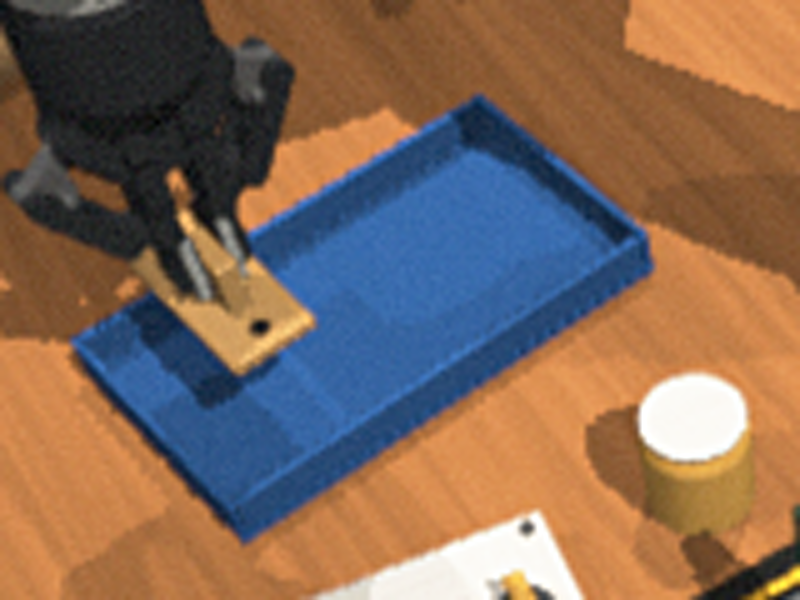

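View pics/c3ct.png

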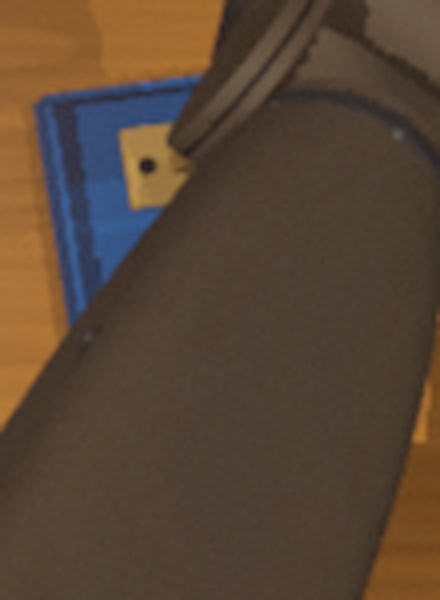

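The casting (240,310) is above the far-end slot and lined up with the tray. I'll lower it.

```bash
python3 -m crank '1 1 20 0 0 0;0 0 20 0 0 0;0 0 15 0 0 0;0 0 0 0 0 0;0 0 0 0 0 0'; python3 -m crank '0 0 4 0 0 0;0 0 4 0 0 0;0 0 0 0 0 0;0 0 0 0 0 0'
```

```text
time: 38.83
eef_pos: [0.5904, -0.3201, 0.0292]
tcp_rot: [0.997, 0.071, 0.0, 0.0]
contact_force: [0.4, 0.6, -1.8]
opening: 0.127
time: 39.33
eef_pos: [0.5902, -0.3199, 0.0212]
tcp_rot: [0.997, 0.071, 0.0, 0.0]
contact_force: [0.8, 0.1, -1.1]
opening: 0.122
```

```bash
python3 -m crank '0 0 2 0 0 0;0 0 0 0 0 0;0 0 0 0 0 0'; python3 -m crank '0 0 1.5 0 0 0;0 0 0 0 0 0;0 0 0 0 0 0'
```

```text
time: 39.7
eef_pos: [0.5902, -0.3199, 0.0191]
tcp_rot: [0.997, 0.071, 0.0, 0.0]
contact_force: [0.5, -0.3, -1.1]
opening: 0.125
time: 40.08
eef_pos: [0.5902, -0.3199, 0.0176]
tcp_rot: [0.997, 0.071, -0.0, 0.0]
contact_force: [0.5, -0.6, -1.8]
opening: 0.125
```

```bash
python3 -m crank '0 0 1 0 0 0;0 0 0 0 0 0;0 0 0 0 0 0'; python3 -m crank '0 0 0.6 0 0 0;0 0 0 0 0 0;0 0 0 0 0 0'
```

```text
time: 40.45
eef_pos: [0.5902, -0.3199, 0.0175]
tcp_rot: [0.997, 0.071, -0.0, -0.0]
contact_force: [-3.2, 1.5, 5.7]
opening: 0.121
time: 40.83
eef_pos: [0.5902, -0.3199, 0.0176]
tcp_rot: [0.997, 0.071, -0.0, -0.0]
contact_force: [-5.4, 2.5, 8.0]
opening: 0.131
```

```bash
python3 -m crank '0 0 -0.8 0 0 0;0 0 0 0 0 0'; python3 -m crank '0 0 0 0 0 0;0 0 0 0 0 0;0 0 0 0 0 0;0 0 0 0 0 0' -0.4; python3 -m crank '0 0 -15 0 0 0;0 0 -25 0 0 0;0 0 -30 0 0 0;0 0 -30 0 0 0;0 0 0 0 0 0'; python3 - <<'E'
from h import *
goto([.632,-.0268,.12],1.427)
crop("scene",110,80,270,200,5,"c3d.png")
E
```

```text
time: 41.08
eef_pos: [0.5902, -0.3199, 0.0176]
tcp_rot: [0.997, 0.071, -0.0, -0.0]
contact_force: [-4.0, 2.4, 5.3]
opening: 0.126
time: 41.58
eef_pos: [0.5902, -0.3199, 0.0165]
tcp_rot: [0.997, 0.071, -0.0, -0.0]
contact_force: [0.2, -0.5, -0.3]
opening: 0.298
time: 42.2
eef_pos: [0.5923, -0.3215, 0.1217]
tcp_rot: [0.997, 0.071, 0.003, 0.003]
contact_force: [-0.1, 0.5, 0.5]
opening: 0.301
now [ 0.5923 -0.3215  0.1217] yaw 0.142 shift tool mm [  81.  -286.1    0.4] turn az -1.285 tilt fix ax ay [ 0.0061 -0.006 ] q6 -0.79
```

View pics/c3d.png

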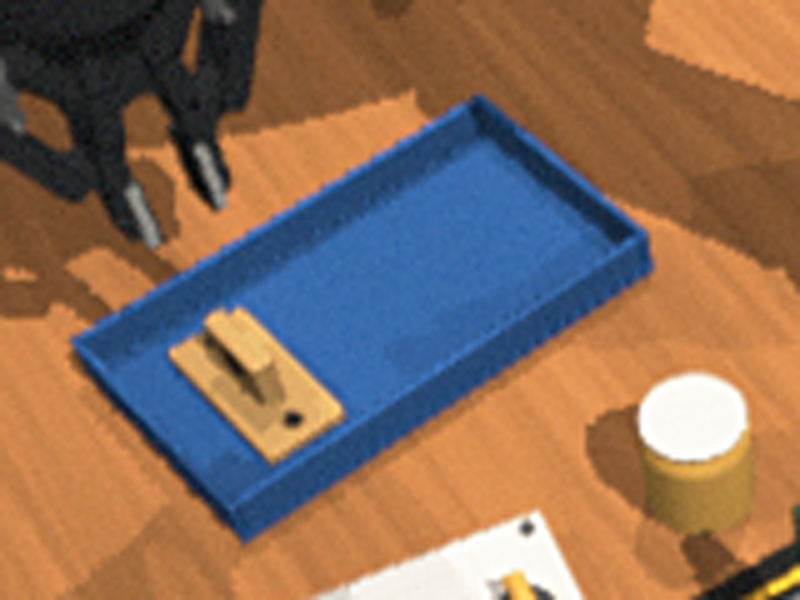

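Casting 3 lies flat in the tray (257,385). Next is casting 2.

```bash
python3 -m crank '14 -47 0 0 0 0;14 -48 0 0 0 0;14 -48 0 0 0 0;14 -48 0 0 0 0;13 -48 0 0 0 0' 1; python3 -m crank '13 -47 0 0 0 0;0 0 0 0 0 -.184;0 0 0 0 0 -.184;0 0 0 0 0 -.184;0 0 0 0 0 -.184';python3 -m crank '0 0 0 0 0 -.184;0 0 0 0 0 -.184;0 0 0 0 0 -.181;0 0 20 0 0 0;0 0 0 0 0 0'; python3 -m crank '0 0 0 0 0 0;0 0 0 0 0 0'; python3 - <<'E'
from h import *
goto([.632,-.0268,.024],1.427)
crop("scene",150,180,310,300,5,"c2.png")
p,R,s=tcp(); M=R.as_matrix()
for o in ([0,0,0],[.043,0,-.013],[-.043,0,-.013]): 
    q=px("scene",p+M@o); print((q-[150,180])*5)
print((px("scene",[.632,-.0268,.05])-[150,180])*5)
E
```

```text
time: 42.88
eef_pos: [0.6236, -0.0717, 0.1149]
tcp_rot: [0.997, 0.071, -0.001, -0.001]
contact_force: [-1.0, 0.3, 1.0]
opening: 1.003
time: 43.5
eef_pos: [0.6296, -0.0249, 0.1147]
tcp_rot: [0.904, 0.428, -0.001, -0.001]
contact_force: [0.3, -1.1, -0.9]
opening: 1.0
time: 44.12
eef_pos: [0.6281, -0.0247, 0.0925]
tcp_rot: [0.757, 0.653, -0.002, -0.003]
contact_force: [-1.3, -0.4, 0.1]
opening: 1.001
time: 44.38
eef_pos: [0.6311, -0.0252, 0.097]
tcp_rot: [0.756, 0.654, 0.0, 0.0]
contact_force: [0.8, -0.4, 0.8]
opening: 1.0
now [ 0.6311 -0.0252  0.097 ] yaw 1.426 shift tool mm [-1.4  1.1 73. ] turn az -0.001 tilt fix ax ay [0.0005 0.    ] q6 -1.63
[226.58636733 282.52678807]
[260.23364167 360.67432021]
[181.5396209  176.85470545]
[246.21397687 336.24891264]
```

View pics/c2.png

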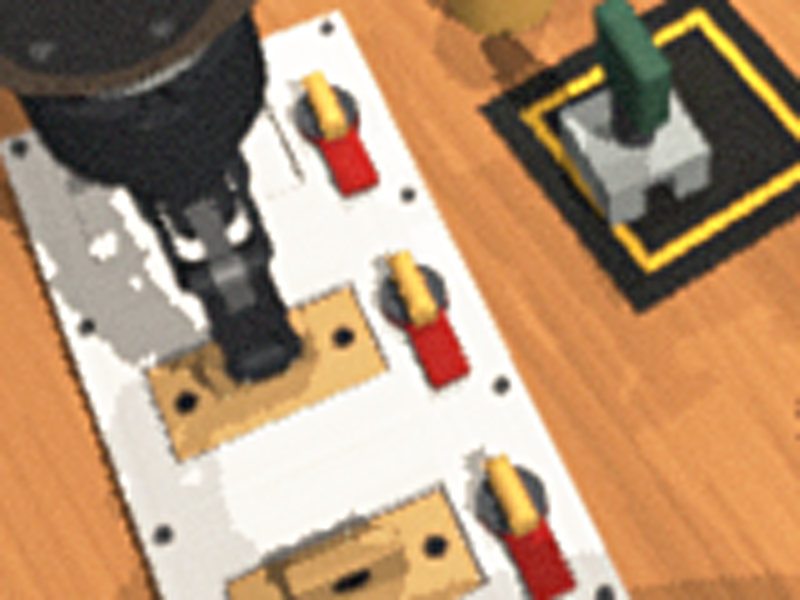

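The finger (260,360) matches its projection, with casting 2's rib between the fingers. Going down to grip.

```bash
python3 -m crank '-1.4 1 25 0 0 0;0 0 25 0 0 0;0 0 15 0 0 0;0 0 6 0 0 0;0 0 0 0 0 0'; python3 -m crank '0 0 0 0 0 0;0 0 0 0 0 0'; python3 -m crank '0 0 0 0 0 0;0 0 0 0 0 0;0 0 0 0 0 0;0 0 0 0 0 0;0 0 0 0 0 0' -1 60
```

```text
time: 45.05
eef_pos: [0.6319, -0.0268, 0.026]
tcp_rot: [0.756, 0.654, 0.0, 0.0]
contact_force: [0.2, -0.4, 0.3]
opening: 0.998
time: 45.3
eef_pos: [0.6323, -0.0268, 0.0268]
tcp_rot: [0.756, 0.654, 0.001, 0.001]
contact_force: [-0.0, 0.6, -0.2]
opening: 1.0
time: 45.92
eef_pos: [0.6318, -0.0268, 0.0259]
tcp_rot: [0.756, 0.654, 0.0, 0.0]
contact_force: [-0.3, 0.8, 0.4]
opening: 0.13
```

```bash
python3 -m crank '0 0 -5 0 0 0;0 0 -15 0 0 0;0 0 -30 0 0 0;0 0 -40 0 0 0;0 0 0 0 0 0' -1 70;  python3 - <<'E'
from h import *
goto([.5212,-.3297,.115],.142)
crop("scene",110,80,310,230,4,"c2b.png")
crop("top",360,130,470,280,4,"c2t.png")
E
```

```text
time: 46.55
eef_pos: [0.6348, -0.0273, 0.1213]
tcp_rot: [0.756, 0.655, 0.003, 0.004]
contact_force: [0.1, 0.4, -1.1]
opening: 0.126
now [ 0.6348 -0.0273  0.1213] yaw 1.427 shift tool mm [-315.6  -69.2    5.8] turn az 1.285 tilt fix ax ay [0.0099 0.0006] q6 -1.63
```

View pics/c2b.png

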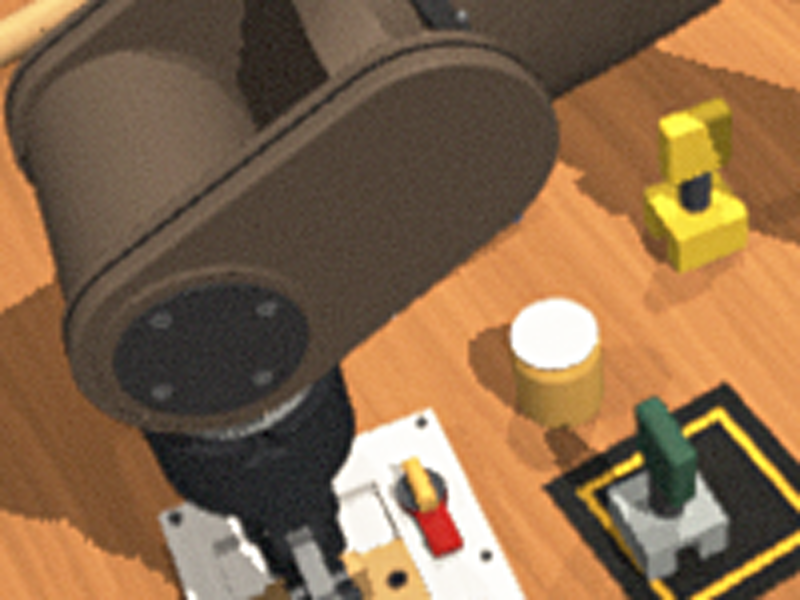

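View pics/c2t.png

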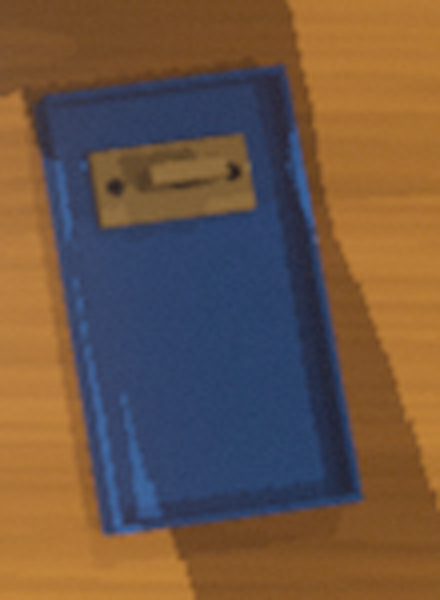

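The tray hasn't moved and casting 3 is well placed in it. Carrying casting 2 to the middle slot.

```bash
python3 -m crank '-53 -11 0 0 0 0;-53 -11 0 0 0 0;-53 -11 0 0 0 0;-53 -12 0 0 0 0;-52 -12 0 0 0 0'; python3 -m crank '-52 -12 0 0 0 0;0 0 0 0 0 .184;0 0 0 0 0 .184;0 0 0 0 0 .184;0 0 0 0 0 .184'; python3 -m crank '0 0 0 0 0 .184;0 0 0 0 0 .184;0 0 0 0 0 .181;0 0 0 0 0 0;0 0 0 0 0 0'; python3 - <<'E'
from h import *
goto([.5212,-.3297,.02],.142)
crop("scene",110,80,270,200,5,"c2c.png")
E
```

```text
time: 47.28
eef_pos: [0.5353, -0.2804, 0.1134]
tcp_rot: [0.756, 0.654, -0.0, -0.002]
contact_force: [0.6, 0.3, -1.1]
opening: 0.128
time: 47.9
eef_pos: [0.5167, -0.3285, 0.1131]
tcp_rot: [0.942, 0.336, -0.001, -0.002]
contact_force: [0.6, -0.4, -1.7]
opening: 0.124
time: 48.52
eef_pos: [0.5175, -0.3291, 0.1145]
tcp_rot: [0.997, 0.072, -0.001, -0.001]
contact_force: [0.2, 0.3, -0.4]
opening: 0.123
now [ 0.5175 -0.3291  0.1145] yaw 0.145 shift tool mm [ 3.7  1.3 94.5] turn az 0.003 tilt fix ax ay [-0.0018  0.0015] q6 -0.88
```

View pics/c2c.png

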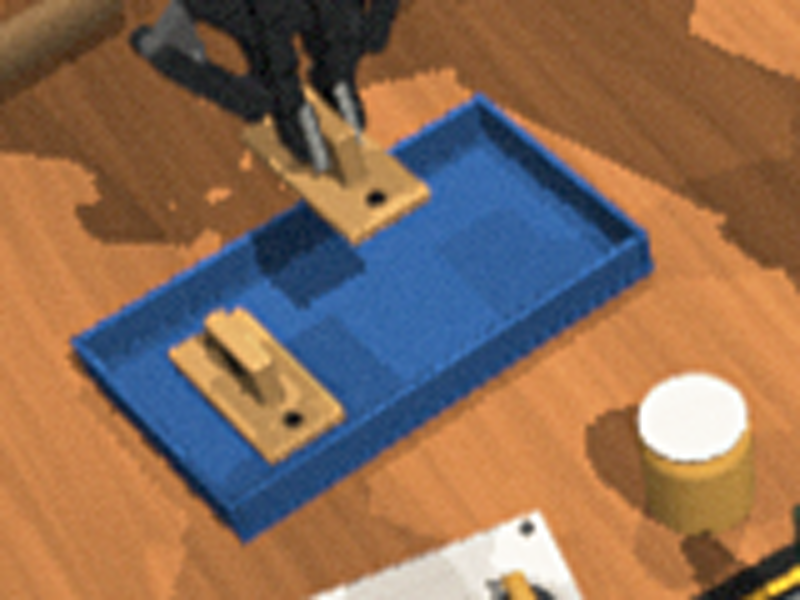

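Casting 2 (345,180) is above the middle of the tray and lined up, so I'll lower it.

```bash
python3 -m crank '2 0 25 0 0 0;0 0 25 0 0 0;0 0 20 0 0 0;0 0 12 0 0 0;0 0 0 0 0 0'; python3 -m crank '0 0 0 0 0 0;0 0 4 0 0 0;0 0 4 0 0 0;0 0 0 0 0 0;0 0 0 0 0 0'
```

```text
time: 49.2
eef_pos: [0.5196, -0.3288, 0.0327]
tcp_rot: [0.997, 0.071, -0.001, -0.001]
contact_force: [0.9, 0.7, -1.4]
opening: 0.124
time: 49.82
eef_pos: [0.5201, -0.3293, 0.0258]
tcp_rot: [0.997, 0.071, -0.0, -0.0]
contact_force: [-1.1, 0.1, -1.6]
opening: 0.124
```

```bash
python3 -m crank '0 0 3 0 0 0;0 0 2 0 0 0;0 0 0 0 0 0;0 0 0 0 0 0';  python3 -m crank '0 0 1.2 0 0 0;0 0 0 0 0 0;0 0 0 0 0 0'; python3 -m crank '0 0 1 0 0 0;0 0 0 0 0 0;0 0 0 0 0 0'
```

```text
time: 50.32
eef_pos: [0.5201, -0.3293, 0.0208]
tcp_rot: [0.997, 0.071, 0.0, 0.0]
contact_force: [0.0, 0.4, -1.9]
opening: 0.129
time: 50.7
eef_pos: [0.52, -0.3293, 0.0196]
tcp_rot: [0.997, 0.071, 0.0, -0.0]
contact_force: [0.2, 0.2, -1.5]
opening: 0.123
time: 51.08
eef_pos: [0.5202, -0.3294, 0.019]
tcp_rot: [0.997, 0.071, 0.0, 0.0]
contact_force: [-1.2, 0.4, 1.8]
opening: 0.124
```

Contact with the tray floor: the vertical force changed sign. Releasing.

```bash
python3 -m crank '0 0 0 0 0 0;0 0 0 0 0 0;0 0 0 0 0 0;0 0 0 0 0 0' -0.4; python3 -m crank '0 0 -15 0 0 0;0 0 -25 0 0 0;0 0 -30 0 0 0;0 0 -30 0 0 0;0 0 0 0 0 0'; python3 - <<'E'
from h import *
goto([.6477,.0722,.12],1.427)
crop("scene",110,80,270,200,5,"c2d.png")
E
```

```text
time: 51.58
eef_pos: [0.5201, -0.3293, 0.0186]
tcp_rot: [0.997, 0.071, 0.0, 0.0]
contact_force: [0.5, -0.0, -0.1]
opening: 0.299
time: 52.2
eef_pos: [0.522, -0.331, 0.1232]
tcp_rot: [0.997, 0.071, 0.003, 0.003]
contact_force: [0.2, 0.4, -0.5]
opening: 0.301
now [ 0.522  -0.331   0.1232] yaw 0.142 shift tool mm [ 181.5 -381.3    1.7] turn az -1.285 tilt fix ax ay [ 0.0063 -0.0053] q6 -0.87
```

View pics/c2d.png

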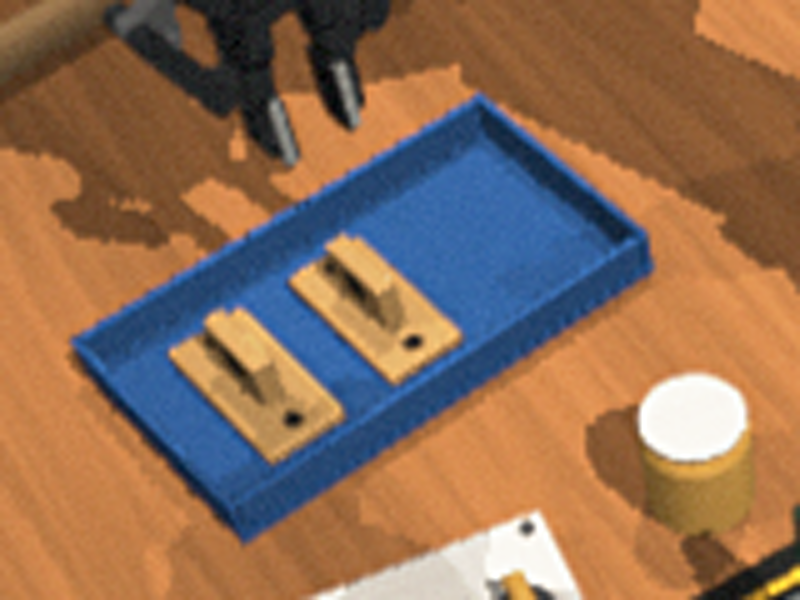

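Castings 3 and 2 both lie flat in the tray, at (257,385) and (375,310). Next is casting 1.

```bash
python3 -m crank '23 -48 0 0 0 0;23 -48 0 0 0 0;23 -48 0 0 0 0;23 -48 0 0 0 0;23 -48 0 0 0 0' 1; python3 -m crank '23 -48 0 0 0 0;23 -48 0 0 0 0;21 -45 0 0 0 0;0 0 0 0 0 -.184;0 0 0 0 0 -.184'; python3 -m crank '0 0 0 0 0 -.184;0 0 0 0 0 -.184;0 0 0 0 0 -.184;0 0 0 0 0 -.184;0 0 0 0 0 -.181'; python3 -m crank '0 0 20 0 0 0;0 0 0 0 0 0;0 0 0 0 0 0'; python3 - <<'E'
from h import *
goto([.6477,.0722,.024],1.427)
crop("scene",160,220,320,340,5,"c1.png")
p,R,s=tcp(); M=R.as_matrix()
for o in ([0,0,0],[.043,0,-.013],[-.043,0,-.013]): 
    q=px("scene",p+M@o); print((q-[160,220])*5)
print((px("scene",[.6477,.0722,.05])-[160,220])*5)
E
```

```text
time: 52.88
eef_pos: [0.5992, -0.0735, 0.117]
tcp_rot: [0.997, 0.071, -0.001, -0.0]
contact_force: [0.5, 1.0, 0.5]
opening: 1.001
time: 53.5
eef_pos: [0.6451, 0.0748, 0.1164]
tcp_rot: [0.967, 0.256, -0.002, -0.0]
contact_force: [0.5, -0.3, 0.2]
opening: 0.999
time: 54.12
eef_pos: [0.6451, 0.0737, 0.1166]
tcp_rot: [0.754, 0.657, -0.001, -0.001]
contact_force: [-0.1, 0.0, -0.3]
opening: 1.0
time: 54.5
eef_pos: [0.6457, 0.0736, 0.0974]
tcp_rot: [0.757, 0.654, -0.001, -0.001]
contact_force: [0.1, 0.5, -0.5]
opening: 0.998
now [0.6457 0.0736 0.0974] yaw 1.426 shift tool mm [-1.1  2.4 73.4] turn az -0.001 tilt fix ax ay [-0.002   0.0002] q6 -1.47
[271.52647898 308.67765156]
[312.30775772 404.0035684 ]
[221.96071503 192.33878949]
[285.83894633 355.23570612]
```

View pics/c1.png

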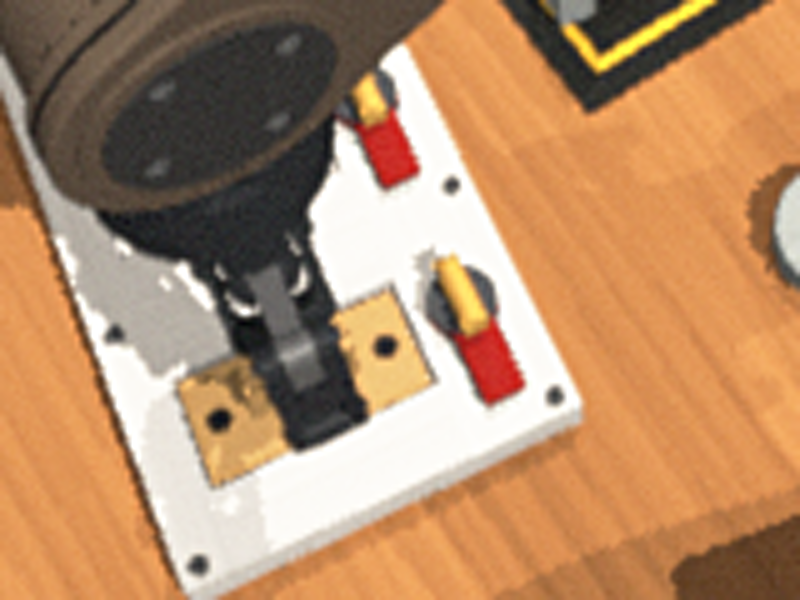

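The finger (320,410) is where it was projected to be, with the rib hidden between the fingers. Going down to grip.

```bash
python3 -m crank '-1 1 25 0 0 0;0 0 25 0 0 0;0 0 15 0 0 0;0 0 6 0 0 0;0 0 0 0 0 0'; python3 -m crank '0 0 0 0 0 0;0 0 0 0 0 0'; python3 -m crank '0 0 0 0 0 0;0 0 0 0 0 0;0 0 0 0 0 0;0 0 0 0 0 0;0 0 0 0 0 0' -1 60
```

```text
time: 55.18
eef_pos: [0.6474, 0.0725, 0.0278]
tcp_rot: [0.756, 0.654, 0.0, 0.0]
contact_force: [-0.3, 0.4, 0.1]
opening: 0.999
time: 55.42
eef_pos: [0.6478, 0.0725, 0.0286]
tcp_rot: [0.756, 0.654, 0.001, 0.001]
contact_force: [-0.3, -0.0, -0.1]
opening: 0.996
time: 56.05
eef_pos: [0.6473, 0.0725, 0.0278]
tcp_rot: [0.756, 0.655, 0.0, 0.0]
contact_force: [0.3, -0.8, 0.5]
opening: 0.124
```

```bash
python3 -m crank '0 0 -5 0 0 0;0 0 -15 0 0 0;0 0 -30 0 0 0;0 0 -40 0 0 0;0 0 0 0 0 0' -1 70;  python3 - <<'E'
from h import *
goto([.4525,-.3395,.115],.142)
crop("scene",110,80,310,230,4,"c1b.png")
crop("top",360,130,470,280,4,"c1t.png")
E
```

```text
time: 56.68
eef_pos: [0.6504, 0.0724, 0.1233]
tcp_rot: [0.756, 0.655, 0.004, 0.003]
contact_force: [0.2, -0.1, -0.9]
opening: 0.123
now [0.6504 0.0724 0.1233] yaw 1.427 shift tool mm [-436.  -136.9    6.5] turn az 1.285 tilt fix ax ay [ 0.01  -0.001] q6 -1.47
```

View pics/c1t.png

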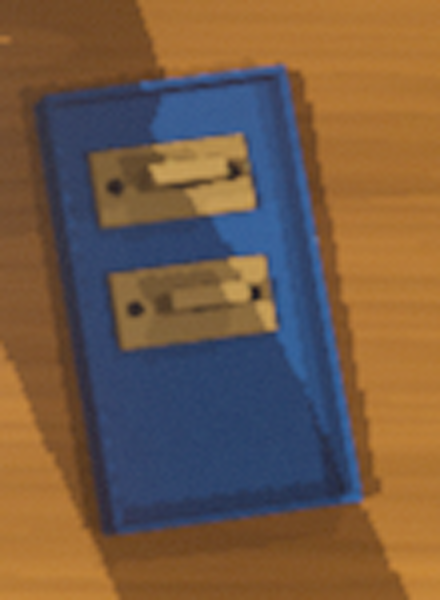

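View pics/c1b.png

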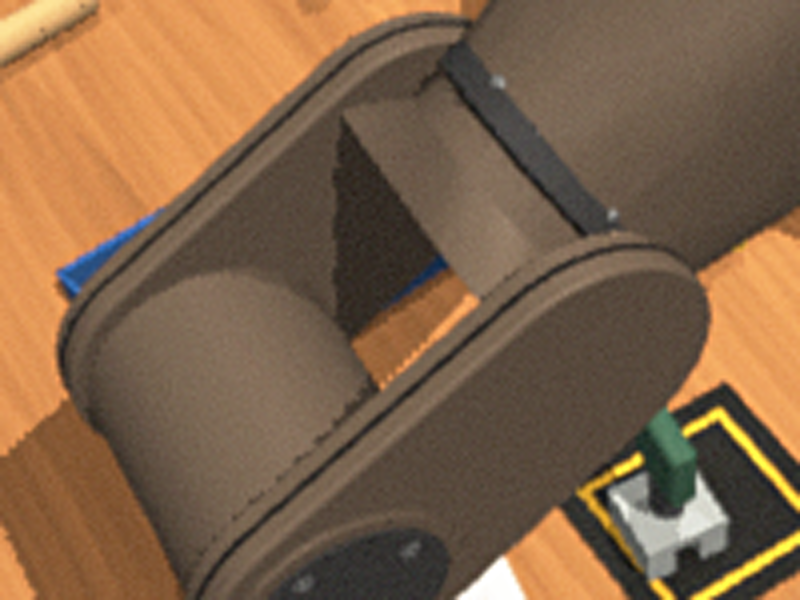

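Tray and contents haven't moved. Carrying casting 1 to the near slot.

```bash
python3 -m crank '-55 -10 0 0 0 0;-55 -12 0 0 0 0;-55 -14 0 0 0 0;-55 -18 0 0 0 0;-54 -20 0 0 0 0'; python3 -m crank '-54 -20 0 0 0 0;-54 -21 0 0 0 0;-54 -22 0 0 0 0;0 0 0 0 0 .184;0 0 0 0 0 .184'; python3 -m crank '0 0 0 0 0 .184;0 0 0 0 0 .184;0 0 0 0 0 .184;0 0 0 0 0 .184;0 0 0 0 0 .181'; python3 -m crank '0 0 0 0 0 0;0 0 0 0 0 0'; python3 - <<'E'
from h import *
goto([.4525,-.3395,.022],.142)
crop("scene",110,80,270,200,5,"c1c.png")
E
```

```text
time: 57.4
eef_pos: [0.5324, -0.1889, 0.1154]
tcp_rot: [0.756, 0.655, -0.001, -0.002]
contact_force: [0.3, -0.9, -1.5]
opening: 0.123
time: 58.02
eef_pos: [0.4472, -0.3392, 0.1151]
tcp_rot: [0.865, 0.501, -0.0, -0.002]
contact_force: [1.0, 1.1, -2.1]
opening: 0.123
time: 58.65
eef_pos: [0.4479, -0.3381, 0.1151]
tcp_rot: [0.998, 0.068, -0.001, -0.002]
contact_force: [-0.6, -0.8, -2.8]
opening: 0.124
time: 58.9
eef_pos: [0.4485, -0.3387, 0.1164]
tcp_rot: [0.997, 0.072, -0.001, -0.001]
contact_force: [0.1, 0.0, -2.7]
opening: 0.122
now [ 0.4485 -0.3387  0.1164] yaw 0.145 shift tool mm [ 4.   1.5 94.4] turn az 0.003 tilt fix ax ay [-0.0019  0.0013] q6 -0.97
```

View pics/c1c.png

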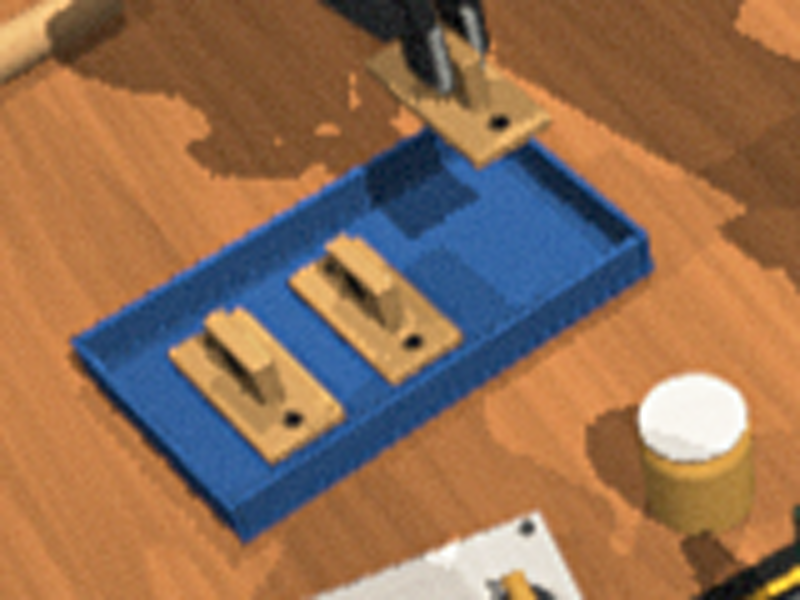

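Casting 1 (465,100) is over the near slot, so I'll lower it.

```bash
python3 -m crank '3 0 25 0 0 0;0 0 25 0 0 0;0 0 20 0 0 0;0 0 10 0 0 0;0 0 0 0 0 0'; python3 -m crank '0 0 0 0 0 0;0 0 4 0 0 0;0 0 4 0 0 0;0 0 0 0 0 0;0 0 0 0 0 0'
```

```text
time: 59.58
eef_pos: [0.4517, -0.3386, 0.0369]
tcp_rot: [0.997, 0.071, -0.0, -0.001]
contact_force: [0.2, -0.4, -2.0]
opening: 0.126
time: 60.2
eef_pos: [0.4521, -0.3389, 0.0296]
tcp_rot: [0.997, 0.071, 0.0, 0.0]
contact_force: [-0.0, 0.0, -2.6]
opening: 0.126
```

```bash
python3 -m crank '0 0 4 0 0 0;0 0 3 0 0 0;0 0 0 0 0 0;0 0 0 0 0 0';  python3 -m crank '0 0 1 0 0 0;0 0 0 0 0 0;0 0 0 0 0 0'; python3 -m crank '0 0 1 0 0 0;0 0 0 0 0 0;0 0 0 0 0 0'
```

```text
time: 60.7
eef_pos: [0.452, -0.339, 0.0225]
tcp_rot: [0.997, 0.071, -0.0, 0.0]
contact_force: [0.3, -0.3, -0.7]
opening: 0.123
time: 61.08
eef_pos: [0.4521, -0.339, 0.0216]
tcp_rot: [0.997, 0.071, 0.0, 0.0]
contact_force: [0.2, 0.9, -1.5]
opening: 0.125
time: 61.45
eef_pos: [0.4522, -0.3391, 0.0208]
tcp_rot: [0.997, 0.071, 0.0, 0.0]
contact_force: [0.2, -0.1, -1.0]
opening: 0.121
```

```bash
python3 -m crank '0 0 .6 0 0 0;0 0 0 0 0 0;0 0 0 0 0 0'; python3 -m crank '0 0 0 0 0 0;0 0 0 0 0 0;0 0 0 0 0 0;0 0 0 0 0 0' -0.4; python3 -m crank '0 0 -15 0 0 0;0 0 -25 0 0 0;0 0 -30 0 0 0;0 0 -40 0 0 0;0 0 -40 0 0 0'; python3 -m crank '0 0 -25 0 0 0;0 0 0 0 0 0'; python3 - <<'E'
from h import *
e=np.array([np.cos(.237),-np.sin(.237)])
c=np.array([.5192,.3428])
print('out',c-.106*e,'in',c-.076*e)
goto([*(c-.106*e-.06*e),.2],1.334)
crop("scene",110,80,310,230,4,"c1d.png")
im=optics.read_camera("top"); cv2.imwrite("pics/all.png",im[:,:,::-1])
E
```

```text
time: 61.82
eef_pos: [0.4522, -0.3391, 0.0207]
tcp_rot: [0.997, 0.071, -0.0, 0.0]
contact_force: [-2.8, 1.7, 5.0]
opening: 0.126
time: 62.32
eef_pos: [0.452, -0.3389, 0.0198]
tcp_rot: [0.997, 0.071, -0.0, -0.0]
contact_force: [-0.2, -0.6, 0.3]
opening: 0.3
time: 62.95
eef_pos: [0.4521, -0.3389, 0.1724]
tcp_rot: [0.997, 0.071, 0.0, 0.0]
contact_force: [-0.3, 0.4, -0.3]
opening: 0.298
time: 63.2
eef_pos: [0.4533, -0.3402, 0.1989]
tcp_rot: [0.997, 0.071, 0.002, 0.003]
contact_force: [-0.1, 0.2, -0.8]
opening: 0.297
out [0.41616305 0.36768748] in [0.44532445 0.36064385]
now [ 0.4533 -0.3402  0.1989] yaw 0.142 shift tool mm [   7.8 -728.2   -5.4] turn az -1.192 tilt fix ax ay [ 0.006  -0.0041] q6 -0.96
```

View pics/c1d.png

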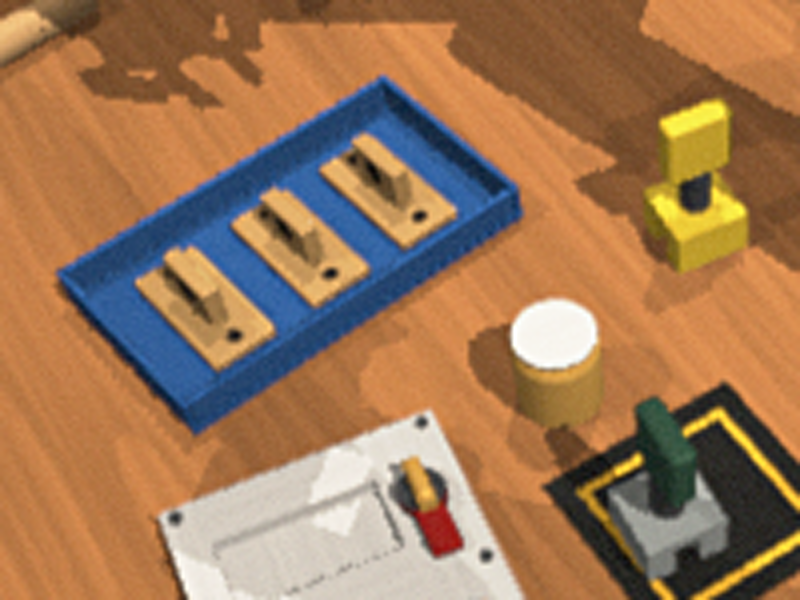

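View pics/all.png

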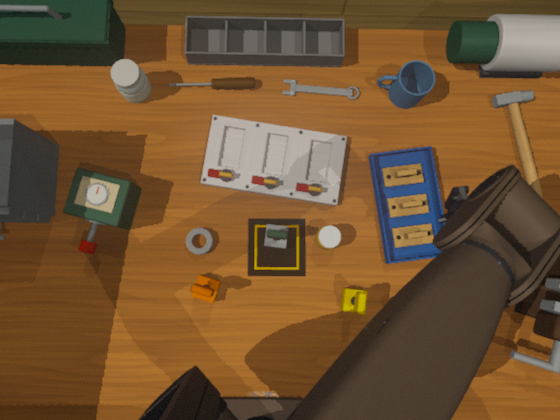

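All three castings lie flat in the tray. The key is on the pad, and the nut and tin haven't moved. The knob at (88,245) in the top picture is still out. I'll go back to it by way of the space in front of the robot.

```bash
python3 -m crank '13 -56 -2 0 0 0;13 -56 -2 0 0 0;13 -56 -2 0 0 0;13 -56 -1 0 0 0;13 -56 0 0 0 0'; python3 -m crank '10 -53 0 0 0 0;-1 -55 0 0 0 0;-1 -55 0 0 0 0;-1 -55 0 0 0 0;-2 -55 0 0 0 0'; python3 -m crank '-2 -52 0 0 0 0;-2 -52 0 0 0 0;0 -49 0 0 0 0;0 0 0 0 0 -.18;0 0 0 0 0 -.18' 1;python3 -m crank '0 0 0 0 0 -.18;0 0 0 0 0 -.18;0 0 0 0 0 -.18;0 0 0 0 0 -.18;0 0 0 0 0 -.11';  python3 -m crank '0 0 0 0 0 0;0 0 0 0 0 0'; python3 - <<'E'
from h import *
goto([.4155,.3690,.054],1.334)
E
```

```text
time: 63.92
eef_pos: [0.4756, -0.0505, 0.2001]
tcp_rot: [0.997, 0.071, -0.001, -0.001]
contact_force: [0.7, 0.7, 0.0]
opening: 0.301
time: 64.55
eef_pos: [0.4415, 0.2198, 0.2]
tcp_rot: [0.997, 0.071, -0.002, 0.0]
contact_force: [1.6, -0.4, -0.0]
opening: 0.304
time: 65.18
eef_pos: [0.416, 0.3695, 0.1993]
tcp_rot: [0.968, 0.252, -0.002, 0.001]
contact_force: [-0.5, -0.9, -0.4]
opening: 1.005
time: 65.8
eef_pos: [0.4164, 0.3686, 0.1995]
tcp_rot: [0.785, 0.619, -0.002, -0.0]
contact_force: [0.0, -0.2, 0.4]
opening: 1.0
time: 66.05
eef_pos: [0.417, 0.369, 0.2008]
tcp_rot: [0.787, 0.617, -0.001, -0.0]
contact_force: [-1.1, 0.3, 0.8]
opening: 1.001
now [0.417  0.369  0.2008] yaw 1.33 shift tool mm [-1.000e-01 -1.200e+00  1.468e+02] turn az -0.004 tilt fix ax ay [-0.0015  0.0014] q6 -0.79
```

```bash
python3 -m crank '0 -1 30 0 0 0;0 0 30 0 0 0;0 0 30 0 0 0;0 0 0 0 0 0;0 0 0 0 0 0'; python3 - <<'E'
from h import *
goto([.4155,.3690,.054],1.334)
crop("scene",300,300,480,420,4.4,"k5s.png")
E
```

```text
time: 66.68
eef_pos: [0.4171, 0.3699, 0.113]
tcp_rot: [0.786, 0.618, 0.001, 0.0]
contact_force: [-0.8, 0.2, 0.9]
opening: 1.003
now [0.4171 0.3699 0.113 ] yaw 1.332 shift tool mm [-1.3 -1.4 59. ] turn az -0.002 tilt fix ax ay [ 0.001 -0.001] q6 -0.79
```

View pics/k5s.png

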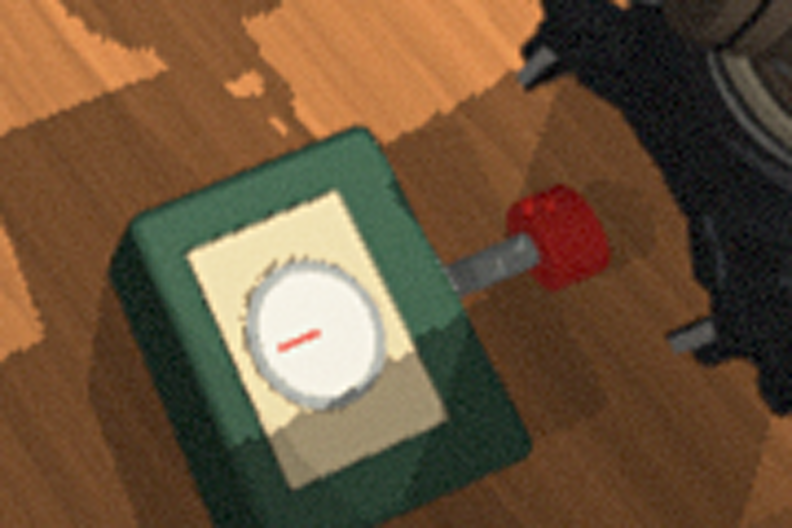

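The knob (560,237) is still out and between the fingers. Gripping it now.

```bash
python3 -m crank '-1 0 25 0 0 0;0 0 25 0 0 0;0 0 9 0 0 0;0 0 0 0 0 0;0 0 0 0 0 0'; python3 -m crank '0 0 0 0 0 0;0 0 0 0 0 0;0 0 0 0 0 0;0 0 0 0 0 0;0 0 0 0 0 0' -1 60; python3 -m crank '0 7 0 0 0 0;0 8 0 0 0 0;0 8 0 0 0 0;0 6 0 0 0 0;0 0 0 0 0 0' ; python3 -m crank '0 2 0 0 0 0;0 0 0 0 0 0'
```

```text
time: 67.35
eef_pos: [0.4173, 0.3692, 0.0545]
tcp_rot: [0.786, 0.618, 0.001, 0.0]
contact_force: [-0.2, -0.5, 0.6]
opening: 1.0
time: 67.97
eef_pos: [0.4167, 0.3697, 0.0538]
tcp_rot: [0.786, 0.618, 0.001, -0.001]
contact_force: [-1.7, 4.7, 3.9]
opening: 0.371
time: 68.6
eef_pos: [0.4452, 0.3627, 0.0538]
tcp_rot: [0.787, 0.618, 0.001, -0.0]
contact_force: [0.1, 4.3, 3.8]
opening: 0.371
time: 68.85
eef_pos: [0.4458, 0.3626, 0.0538]
tcp_rot: [0.787, 0.618, 0.0, -0.001]
contact_force: [-4.3, 6.2, 6.1]
opening: 0.374
```

```bash
python3 -m crank '0 2 0 0 0 0;0 1 0 0 0 0;0 0 0 0 0 0;0 0 0 0 0 0'
```

```text
time: 69.35
eef_pos: [0.4459, 0.3625, 0.0538]
tcp_rot: [0.787, 0.617, -0.002, -0.003]
contact_force: [-12.5, 8.9, 9.8]
opening: 0.375
```

The force is rising against the inner stop after about 30 mm of travel. I'll release, back off and check.

```bash
python3 -m crank '0 0 0 0 0 0;0 0 0 0 0 0;0 0 0 0 0 0;0 0 0 0 0 0;0 0 0 0 0 0' 1; python3 -m crank '0 0 -25 0 0 0;0 0 -30 0 0 0;0 0 -40 0 0 0;0 0 -40 0 0 0;0 0 -20 0 0 0';  python3 -m crank '40 -20 0 0 0 0;40 -20 0 0 0 0;40 -20 0 0 0 0;40 -20 0 0 0 0;0 0 0 0 0 0'; python3 - <<'E'
from h import *
crop("scene",300,300,480,420,4.4,"e1.png")
im=optics.read_camera("top"); cv2.imwrite("pics/e2.png",im[:,:,::-1])
im=optics.read_camera("scene"); cv2.imwrite("pics/e3.png",im[:,:,::-1])
E
```

```text
time: 69.97
eef_pos: [0.4495, 0.3603, 0.0529]
tcp_rot: [0.786, 0.618, -0.0, 0.0]
contact_force: [0.0, 0.4, -1.0]
opening: 1.0
time: 70.6
eef_pos: [0.4503, 0.361, 0.2108]
tcp_rot: [0.786, 0.618, 0.002, 0.0]
contact_force: [0.5, 0.0, 0.3]
opening: 1.003
time: 71.22
eef_pos: [0.4079, 0.5367, 0.2063]
tcp_rot: [0.785, 0.619, -0.001, 0.0]
contact_force: [-0.9, 0.3, 0.1]
opening: 1.0
```

View pics/e1.png

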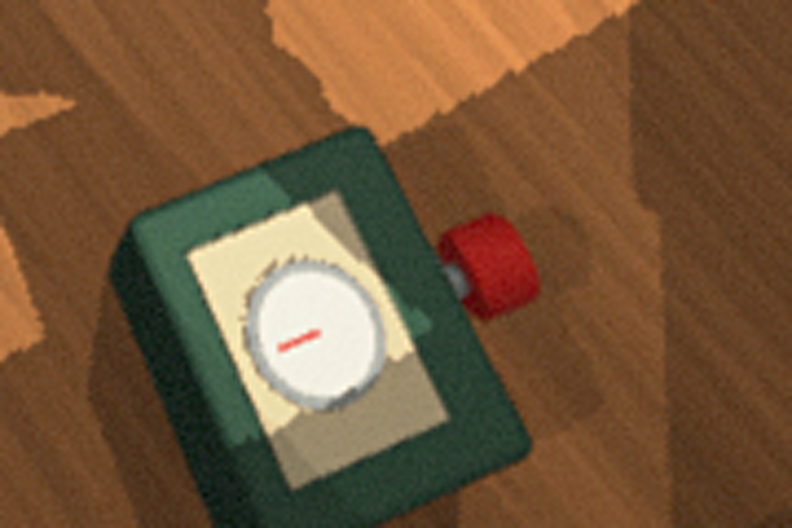

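View pics/e2.png

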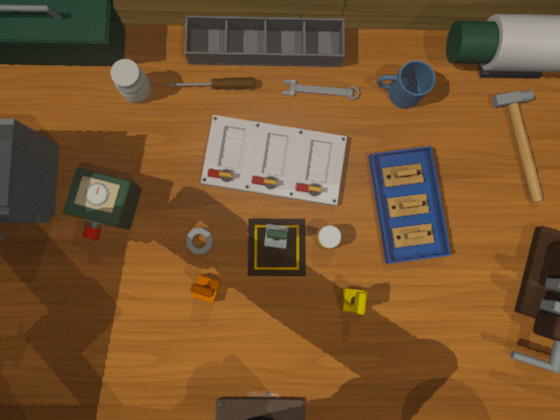

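View pics/e3.png

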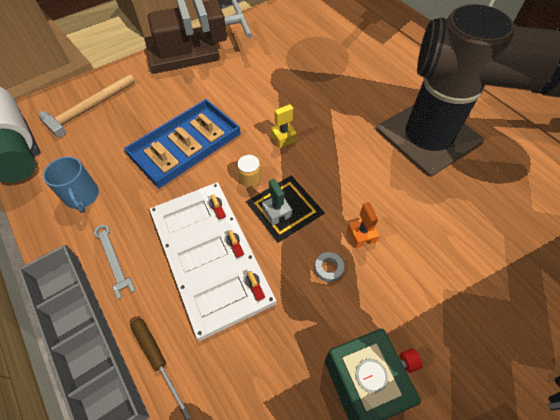

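The knob (490,265) is back exactly where it started. All three castings are in the tray, and the key, nut and tin are in place. One last numeric check of the key, then I'll hand in.

```bash
python3 - <<'E'
from h import *
k=w("top",276,237,.031)[:2]; print(k,np.hypot(*(k-np.array([.4226,-.0335]))))
print(ctrl.sign_off())
E
```

```text
[ 0.44372182 -0.03035893] 0.021354099806319627
the job is handed in; nothing more can be done
None
```

The job is done and handed in at about 71 s; the system reported no verdict.

- **What I did:** I pulled the vent knob out to its stop. With the key only, I turned all three clamp screws a quarter turn anticlockwise. I then stood the key on its pad, moved the three castings into the tray, and pushed the knob back in to its stop.
- **Screws:** before any casting was lifted, the arms measured 1.53–1.55 rad from locked.
- **Final pictures:** all three castings lie flat and right way up in the tray. The key stands upright about 21 mm from the pad centre (the limit is 45 mm). The knob is back where it started. The nut and tin look unmoved in the pictures; I didn't measure them. The arm is clear of everything.
- **Disagreements:** no check failed. The cavities sit about 12 mm to the +x side of the mould's centre, not at its centre as I first assumed. I used the measured positions, and they matched the 67 mm screw offset you gave.

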